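# Lever open a curing lamp's cover and hold its bayonet cap at half-turn

## Task

On the rod-building bench, use the thin blade (not the fingers) to lever the orange cover of the curing lamp fully up and back, then lay the blade down on the table. Fit the blue-handled bayonet cap down into the socket and turn it clockwise half-way to the lock, so that its grip bar points at the green marks (never on through the click to the red ones); a spring turns it back if it is let go, so finish while still gripping the cap and holding it there. Leave everything else on the bench where it stands.

Things in the scene. Friction and masses are not known exactly. Their poses are not given: they have to be found in the camera images.
- blade_grip (a point): Blade tool lying on the table. Centre of its wooden handle (90 long x 16 wide x 24 mm high), 12 mm above its underside. x axis along the tool to the blade's tip, z up. A flat steel blade 80 mm long, 18 wide, 3 thick sticks out of the handle's front at half height; its tip is 125 mm from this point. About 80 g, centre of mass 17 mm ahead of the point.
- blade_tip (a point): End of the steel blade, at mid-width and mid-thickness; same axes as blade_grip.
- cover (a joint): Opening angle of the lamp's flat orange cover, rad: 0 shut, 1.57 upright, 1.9 leaning back on its stop. Stiff hinge: it stays where it is left; 1 to 2 N at the lip moves it. Fully open is beyond 1.5. The cover is a plate 136 mm from hinge to lip, 108 wide, 4 thick.
- cover_lip (a point): Lower edge of the cover's black-striped front lip, at mid-width; moves and turns with the cover. Shut: x points from lip to hinge, z up, and below the lip is a slot, open in front, 15 mm high and 14 mm deep (to the deck's upright front face), meant for the blade; behind that the cover lies 1 mm above the deck.
- cover_hinge (a point): Middle of the cover's hinge axis on the far side of the lamp's top, 62 mm beyond the socket. Fixed; axes as socket's. The hinge axis is y; turning about +y opens the cover (lip goes up and over to +x).
- lamp: Curing lamp, fixed: grey box 155 (x) x 130 (y) mm, aluminium deck 90 mm above the table, the front 20 mm (-x) a step 76 mm high. Origin on the table under the socket's centre. On the deck, doubled on opposite sides: white marks along x (insert), green 37.5 degrees clockwise from above (half-way), red 75 degrees (locked).
- socket (a point): Centre of the bayonet mouth, in the deck's plane, under the cover. x to the hinge side, z up. Mouth 48 mm in diameter in a 5 mm rim, lug gaps 17 mm wide at +x and -x, pocket 14 mm deep. Lugs turn clockwise only; from about 10 degrees a return spring of 0.05 to 0.17 N m resists; the click begins at about 46 degrees, the lock is at 75.
- cap_grip (a point): Bayonet cap, upright on the table, about 120 g. Point on its axis, 40 mm above its foot, in a blue grip bar 50 long x 14 wide x 34 high with a white stripe; 12.5 mm below the bar's top. x along the bar, z up; a half turn makes no difference. Inserted (bar along the socket's x), its disc rests on the deck and this point is 27.5 mm above the deck.
- cap: The same cap; origin at the centre of its foot, same axes. Foot: aluminium plug 43 mm in diameter, 12.5 mm deep, slightly chamfered, with two brass lugs at its bottom under the bar's ends: 8 mm wide, 5.5 high, reaching 29 mm from the axis. Above the plug a black disc 68 mm in diameter, 6 thick, then the grip bar.
Not all that is in view belongs to the job. There is more than one size of the cap; the one meant has the size given above.

How it is judged:
By the outcome, as a careful person would: the job done as asked, in the order asked, and still so for the second after the job is handed in, while the arm keeps its last pose, push and grip.
It also fails if it takes over 72 s, if anything falls off the work surface, if the arm or the gripper's body presses on something with over 40 N, if the wrist force passes 120 N, or if a joint passes its speed limit or range.

## Robot

A 6-joint arm with a two-finger parallel gripper is mounted at the origin on the work surface. World frame = base frame: x ahead of the robot, y to its left, z up, the work surface at z = 0. Lengths are in mm, angles in rad, forces in N, time in s.
With the tool pointing down it reaches from about 275 to 725 mm from the base axis. Payload 15.9 kg.
Tool frame: the origin (TCP) lies at the very end of the fingers, on their centre line; the grasp point (between the pads) lies robot.grip_point_offset behind it (robot.grip_point_offset is the distance from the TCP to the grasp point, in mm); z points along the fingers, y is the direction in which the jaws open and shut (so a half turn about z gives the same grasp; the last joint's range is limited). The gripper opens to 85 mm and grips with 20 to 120 N. Pads are 22 mm wide; open, the fingers measure 114 mm over their backs; the gripper's body (76 mm by 85 mm) begins 54 mm behind the grasp point. The pads swing forward as they close: fully open they stand 13 mm farther back than shut.
Start: joints at [0, 0.213, -0.034, 1.323, 0, 1.571], TCP at [499.985, -0, 231.306] pointing down, gripper open.
Joint ranges: [-2.98, 2.98], [-0.74, 1.72], [-1.14, 1.35], [-2.1, 2.04], [-1.57, 1.44], [-3.14, 3.14]. Speed limits (rad/s): [1.89, 1.89, 2.39, 2.57, 3.14, 3.14].

## Interface

Orientations are given as [roll, pitch, yaw] about the fixed x, y, z axes, in that order (R = Rz(yaw) Ry(pitch) Rx(roll)).
In Python, from cell import robot gives the robot as it stands. The module is installed in compiled form; this text tells all that it offers.
- The arm moves only by the shell command python3 -m crank 'ROWS'. ROWS is JSON, a list of rows, each a list of 3 entries, a list of its own where there are three numbers: the shift along the tool's x, y, z in mm, then the turn, a rotation vector about the tool's x, y, z in degrees, then the opening in per cent of the stroke, from 0 (shut) to 100 (fully open). A call has 1 to 5 rows; each row shifts and turns the pose as measured when the row begins, along the tool's axes as they then stand; what a row does not reach is not made up. A row lasts 1/8 s, in which the tool goes at most 62.5 mm and 10.7 degrees, less where a joint would pass 70% of its speed; a pose out of reach is approached as far as the arm can. A call with a gripper value outside its range is refused whole. The fingers move at their own pace and stop on an object; the grip force is fixed at half the most. Time passes only in rows, so rows that do not move let the fingers close. It gives the time, the measured TCP pose, the force and the opening at its end, in the units of the state.
- robot.read_state(): the state, without advancing time (a new reading comes with each control period).
- robot.camera(name): name is "scene" or "side" or "wrist"; returns a dict with "frame" (480x640x3 uint8, red, green, blue), "depth" (480x640 float32, mm along the optical axis (not along the pixel's ray), 0 where there is no reading), "K" (3x3 intrinsics, pixels), "k1" (the pictures are not rectified: a ray, as slopes to the right and down, at radius r is drawn at 1 + k1 r^2 times it, then the intrinsics apply), "rvec" (rotation vector, rad) and "tvec" (3), from world to camera coordinates, as OpenCV has them; the wrist camera has in their place "tool_from_camera" (4x4, takes a point from camera to tool coordinates, whose origin is the TCP and whose axes are the flange's). Camera axes: x right, y down, z forward; pixel columns grow to the right and rows downward; lengths in mm; the calibration is good to about 2 mm. A picture is of the moment at which its call begins: read the wrist's pose just before it.
- robot.close_job(): hands the job in, once; it reports no verdict.
The state is a dict: "time_s": time; "joints": joint angles; "qd": joint speeds; "joint_efforts": joint torques, N m; "tool_pos": TCP position; "orientation": TCP orientation; "ft_force": force on the tool from outside, world axes, zero at the start; "torque": the same for the moment, N m; "grip_width": finger opening in mm.
Only numpy, scipy, OpenCV 4.12 (cv2) and the standard library are available. Lean on these libraries where they do the work, as an engineer would, in place of code of your own. Each camera call takes 0.05 s, during which the arm holds its last target.

## Working session

There is one attempt and no reset: what is moved stays moved. The work goes in short steps, Python scripts to look and compute and a shell command to move; the robot and the scene stay as the last step left them, time stands still between calls to the robot, and variables do not carry over. Pictures are saved under pics/ and viewed, and the job is handed in when it is done.

```bash
mkdir -p pics; ls; cat > h.py <<'E'
import numpy as np, cv2
from cell import robot
from scipy.spatial.transform import Rotation as R
def toolT():
    s=robot.read_state(); T=np.eye(4); T[:3,:3]=R.from_euler('xyz',s['orientation']).as_matrix(); T[:3,3]=s['tool_pos']; return T
def cam(name):
    T=toolT(); c=robot.camera(name)
    if name=='wrist': W=T@np.array(c['tool_from_camera'])
    else:
        W=np.eye(4); Rm=cv2.Rodrigues(np.array(c['rvec'],float))[0]; W[:3,:3]=Rm.T; W[:3,3]=-Rm.T@np.array(c['tvec'],float).ravel()
    c['W']=W; return c
def ray(c,u,v):
    K=np.array(c['K']); d=np.array([(u-K[0,2])/K[0,0],(v-K[1,2])/K[1,1]]); s=d.copy()
    for _ in range(20): s=d/(1+c['k1']*(s@s))
    return s
def pt(c,u,v,z=None):
    """by depth (median 3x3) or plane z"""
    s=ray(c,u,v); r=np.array([s[0],s[1],1.])
    W=c['W']
    if z is None:
        u0,v0=int(round(u)),int(round(v)); p=c['depth'][v0-1:v0+2,u0-1:u0+2]; p=p[p>0]; d=np.median(p) if len(p) else np.nan
        return W[:3,:3]@(r*d)+W[:3,3]
    w=W[:3,:3]@r; return W[:3,3]+w*(z-W[2,3])/w[2]
def proj(c,P):
    W=c['W']; q=W[:3,:3].T@(np.array(P,float)-W[:3,3]); s=q[:2]/q[2]; s=s*(1+c['k1']*(s@s)); K=np.array(c['K']); return np.array([K[0,0]*s[0]+K[0,2],K[1,1]*s[1]+K[1,2]])
def cloud(c):
    K=np.array(c['K']); h,w=c['depth'].shape; U,V=np.meshgrid(np.arange(w),np.arange(h))
    d=np.stack([(U-K[0,2])/K[0,0],(V-K[1,2])/K[1,1]],-1); s=d.copy()
    for _ in range(20): s=d/(1+c['k1']*(s**2).sum(-1,keepdims=True))
    P=np.concatenate([s,np.ones((h,w,1))],-1)*c['depth'][...,None]
    P=P@c['W'][:3,:3].T+c['W'][:3,3]; P[c['depth']==0]=np.nan; return P
def save(c,n,crop=None,f=1):
    im=c['frame'][:,:,::-1]
    if crop: im=im[crop[1]:crop[3],crop[0]:crop[2]]
    if f!=1: im=cv2.resize(im,None,fx=f,fy=f,interpolation=cv2.INTER_CUBIC)
    cv2.imwrite('pics/'+n+'.png',im)
E
python3 - <<'E'
from h import *
import pickle
print(robot.read_state(), robot.grip_point_offset)
for n in ['scene','side','wrist']:
    c=cam(n); save(c,n+'0'); pickle.dump(c,open(n+'0.pkl','wb')); print(n,c['K'],c['k1'],c['W'])
E
```

```text
pics
{'time_s': 0.0, 'joints': array([-2.55548950e-05,  2.13357157e-01, -3.50966987e-02,  1.32349306e+00,
        5.63149365e-06,  1.57079031e+00]), 'qd': array([-0.00064466, -0.00185625,  0.00039304, -0.00045078, -0.00134832,
       -0.00057696]), 'joint_efforts': array([-1.43474466e-03, -6.86183596e+01,  4.87125492e+01,  1.75234705e-02,
       -1.83502889e-04, -7.31988712e-05]), 'tool_pos': array([ 4.99643280e+02, -1.09910322e-02,  2.30800741e+02]), 'orientation': array([-3.14044206e+00, -5.63840811e-06,  1.57077678e+00]), 'ft_force': array([ 0.66432852,  0.29234889, -0.70903849]), 'torque': array([-0.03356635, -0.02372881, -0.00789071]), 'grip_width': 85.62367199159402} 18.700000000000003
scene [[560.79312226   0.         306.69608228]
 [  0.         560.79312226 240.50665341]
 [  0.           0.           1.        ]] -0.15255036122601875 [[ 2.16640697e-01  7.53357819e-01 -6.20901606e-01  1.29200292e+03]
 [ 9.76246913e-01 -1.69107081e-01  1.35442829e-01 -1.76267686e+02]
 [-2.96194376e-03 -6.35495705e-01 -7.72098722e-01  1.02200907e+03]
 [ 0.00000000e+00  0.00000000e+00  0.0000000
[... 168 characters left out ...]
52687835 [[ 8.42639644e-01 -3.28145820e-01  4.26941157e-01  1.32021015e+02]
 [-5.38354934e-01 -4.96441134e-01  6.80970018e-01 -7.12990743e+02]
 [-1.15063125e-02 -8.03658212e-01 -5.94979902e-01  7.04321148e+02]
 [ 0.00000000e+00  0.00000000e+00  0.00000000e+00  1.00000000e+00]]
wrist [[379.24045142   0.         319.58874674]
 [  0.         379.24045142 242.69872751]
 [  0.           0.           1.        ]] -0.00634695012591675 [[ 9.99998843e-01  4.51369941e-04 -1.45292525e-03  4.99698669e+02]
 [-3.47066616e-05 -9.47961840e-01 -3.18383964e-01  8.16763864e+01]
 [-1.52102664e-03  3.18383646e-01 -9.47960727e-01  3.73261252e+02]
 [ 0.00000000e+00  0.00000000e+00  0.00000000e+00  1.00000000e+00]]
```

View pics/scene0.png

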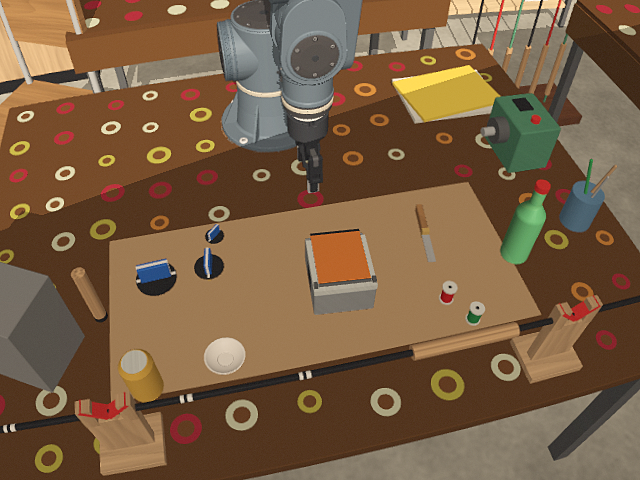

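View pics/side0.png

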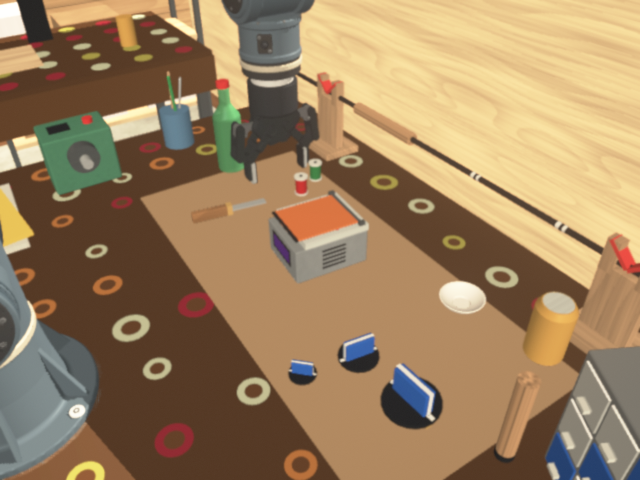

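View pics/wrist0.png

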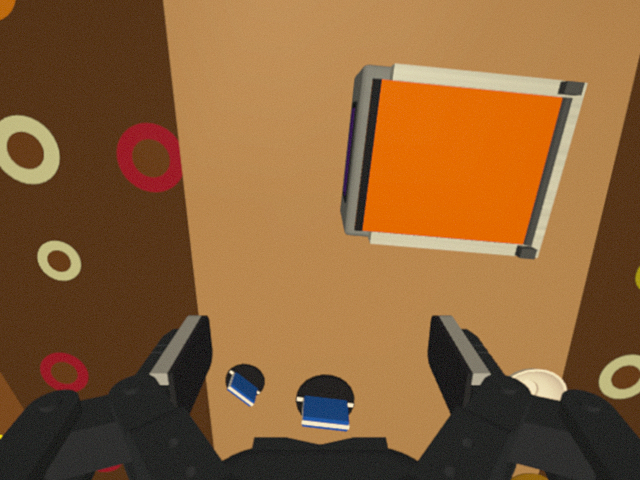

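The scene picture shows three blue caps at (155,277) large, (209,263) medium and (214,234) small. The lamp is at (341,270), with its lip at the (335,232) edge facing the robot, and the blade at (426,232), handle end towards the robot. I'll measure all of them next.

```bash
python3 - <<'E'
from h import *
import pickle
S=pickle.load(open('scene0.pkl','rb')); D=pickle.load(open('side0.pkl','rb'))
for nm,c in (('scene',S),('side',D)):
    P=cloud(c); hsv=cv2.cvtColor(c['frame'],cv2.COLOR_RGB2HSV); f=c['frame'].astype(int)
    M=(P[...,0]>250)&(P[...,0]<750)&(abs(P[...,1])<450)
    # table check
    t=M&(abs(P[...,2])<15); print(nm,'table z',np.nanmedian(P[t][:,2]))
    def comps(m,lab,minA=60):
        n,L,st,ce=cv2.connectedComponentsWithStats(m.astype(np.uint8))
        for i in range(1,n):
            if st[i,4]>minA:
                Q=P[L==i]; Q=Q[~np.isnan(Q[:,0])]
                print(lab,ce[i].round(),st[i,4],'med',np.median(Q,0).round(1),'lo',np.percentile(Q,1,axis=0).round(1),'hi',np.percentile(Q,99,axis=0).round(1))
    comps(M&(f.max(-1)<50)&(P[...,2]<60),'black')
    comps(M&(hsv[...,0]>100)&(hsv[...,0]<125)&(hsv[...,1]>120)&(hsv[...,2]>70),'blue')
    comps(M&(hsv[...,0]<14)&(hsv[...,1]>200)&(hsv[...,2]>150),'orange')
E
python3 - <<'E'
import sys; sys.path.insert(0,'.')
from h import *
import pickle,os
os.chdir('.')
S=pickle.load(open('scene0.pkl','rb')); D=pickle.load(open('side0.pkl','rb'));W=pickle.load(open('wrist0.pkl','rb'))
save(S,'s_caps',(110,200,270,320),4.9)
save(S,'s_lamp',(290,180,470,330),4)
save(D,'d_lamp',(180,160,390,300),3.8)
save(D,'d_caps',(270,320,460,440),4)
E
```

```text
scene table z -0.10860649297603686
black [217. 238.] 84 med [ 426.3 -201.6   11.9] lo [ 407.4 -221.4    6.9] hi [ 438.7 -188.6   15.8]
black [209. 267.] 363 med [ 512.6 -224.2   17.6] lo [ 480.9 -262.5   12.6] hi [ 541.2 -200.9   21.9]
black [157. 286.] 461 med [ 542.9 -347.8   24.3] lo [ 523.2 -390.4   18.3] hi [ 562.9 -308.6   29.2]
blue [214. 232.] 71 med [ 419.  -206.7   27.6] lo [ 406.1 -217.8   10.4] hi [ 431.9 -195.9   37.1]
blue [210. 261.] 77 med [ 518.9 -226.3   47.1] lo [ 487.3 -230.7   22.8] hi [ 534.6 -221.5   54.5]
blue [153. 273.] 442 med [ 527.1 -349.7   52.1] lo [ 520.3 -383.4   23.5] hi [ 531.  -317.7   72.1]
orange [363. 254.] 77 med [607.2  95.1  94. ] lo [545.6  88.9  90.6] hi [665.5 101.2  97.7]
side table z -1.2417183581954987
black [362. 363.] 381 med [ 500.9 -247.8   16.7] lo [ 473.3 -262.5   13.5] hi [ 531.2 -233.7   19.4]
black [301. 378.] 156 med [ 404.2 -218.1   10.5] lo [ 393.1 -229.9    8.3] hi [ 421.1 -201.5   13.6]
black [401. 410.] 970 med [ 492.1 -355.7   23.4] lo [ 471.3 -392.3   20.4] hi [ 510.9 -311.8   26.3]
black [437. 405.] 127 med [ 540.7 -378.5   23.2] lo [ 526.3 -391.7   21.2] hi [ 556.3 -360.9   26. ]
blue [360. 349.] 412 med [ 503.3 -236.3   35.3] lo [ 481.  -240.5   15.8] hi [ 526.6 -232.    52. ]
blue [302. 369.] 205 med [ 411.3 -211.    21.9] lo [ 399.8 -222.6    8.3] hi [ 421.9 -200.    34.8]
blue [410. 392.] 826 med [ 507.4 -352.9   50.2] lo [ 503.8 -383.3   23. ] hi [ 512.  -320.3   70.6]
```

View pics/s_caps.png

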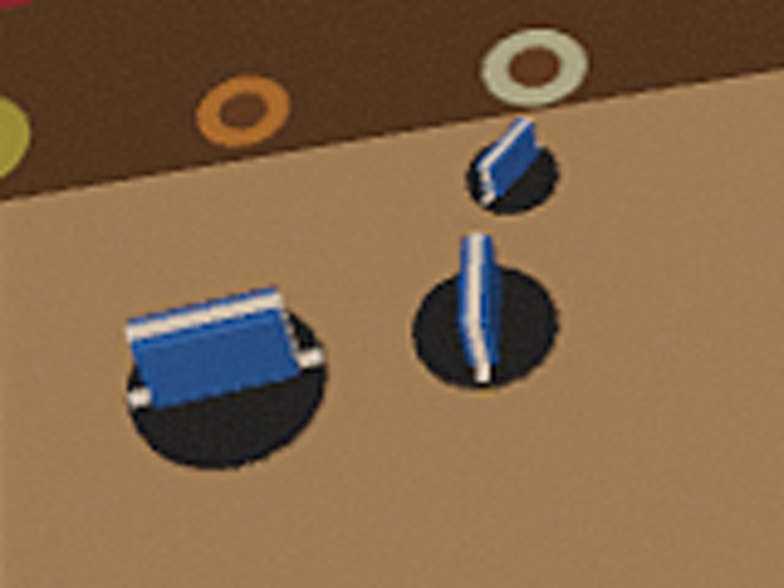

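View pics/s_lamp.png

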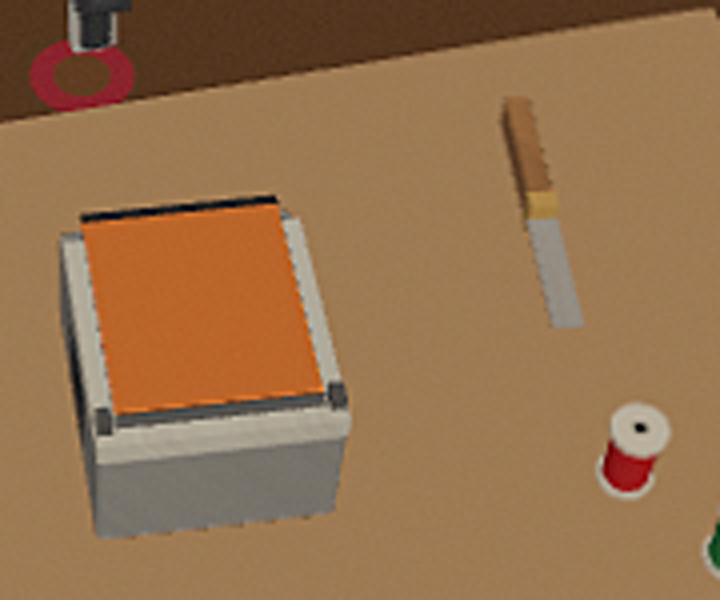

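View pics/d_lamp.png

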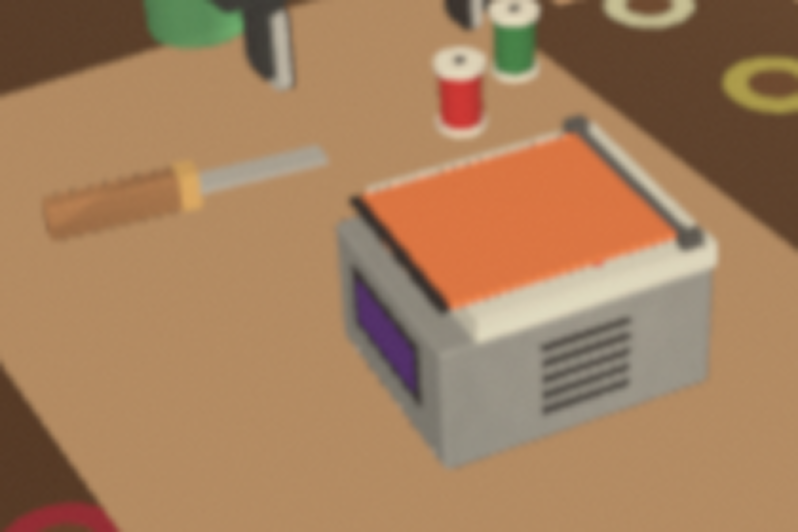

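```bash
cat > quad.py <<'E'
from h import *
import pickle
for n in ['scene','side','wrist']:
    c=pickle.load(open(n+'0.pkl','rb')); hsv=cv2.cvtColor(c['frame'],cv2.COLOR_RGB2HSV)
    m=((hsv[...,0]<=14)&(hsv[...,1]>185)&(hsv[...,2]>160)).astype(np.uint8)
    k,L,st,ce=cv2.connectedComponentsWithStats(m)
    # component in lamp area
    i=max([i for i in range(1,k) if np.linalg.norm(pt(c,*ce[i],z=95)-[600,40,95])<120],key=lambda i:st[i,4])
    ct=max(cv2.findContours((L==i).astype(np.uint8),cv2.RETR_EXTERNAL,cv2.CHAIN_APPROX_NONE)[0],key=cv2.contourArea)
    q=np.array([pt(c,u,v,95)[:2] for u,v in ct[:,0]]).astype(np.float32)
    hull=cv2.convexHull(q); r=cv2.minAreaRect(hull); print(n,ce[i],st[i,4],r); print(cv2.boxPoints(r).round(1))
E
python3 quad.py
```

```text
scene [339.50977944 256.8110695 ] 2403 ((601.9411010742188, 43.67753601074219), (106.38253784179688, 126.41343688964844), 85.04291534423828)
[[534.4  -3.9]
 [660.3 -14.8]
 [669.5  91.2]
 [543.6 102.1]]
side [300.55072464 186.84057971] 69 ((629.0450439453125, 150.1492156982422), (32.300655364990234, 14.729270935058594), 58.682411193847656)
[[614.4 140.2]
 [626.9 132.5]
 [643.7 160.1]
 [631.1 167.8]]
wrist [458.07830866 161.60392346] 24927 ((598.9978637695312, 46.241554260253906), (106.77482604980469, 125.52396392822266), 84.9197998046875)
[[531.8  -1.4]
 [656.8 -12.5]
 [666.2  93.9]
 [541.2 105. ]]
```

```bash
python3 - <<'E'
from h import *
import pickle
S=pickle.load(open('scene0.pkl','rb')); D=pickle.load(open('side0.pkl','rb'))
save(S,'s_blade',(400,195,460,275),7.5); save(D,'d_blade',(185,190,275,230),8.5)
save(S,'s_cap2',(185,235,235,285),11); save(D,'d_cap2',(330,325,390,375),12)
E
```

```text
(no output)
```

View pics/s_blade.png

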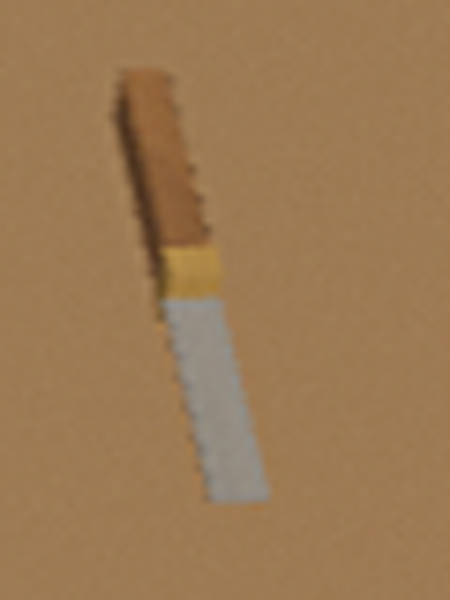

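View pics/d_blade.png

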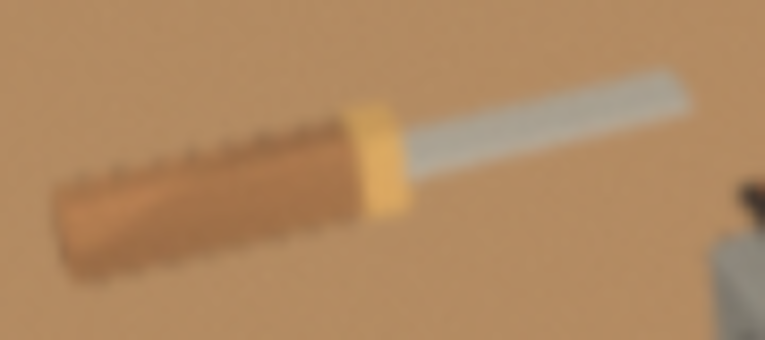

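View pics/s_cap2.png

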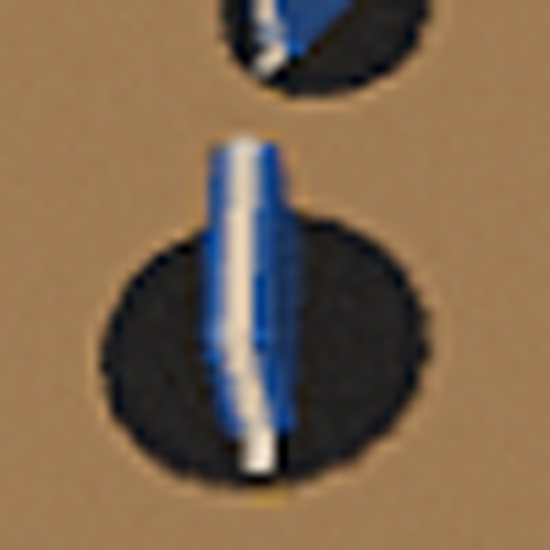

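View pics/d_cap2.png

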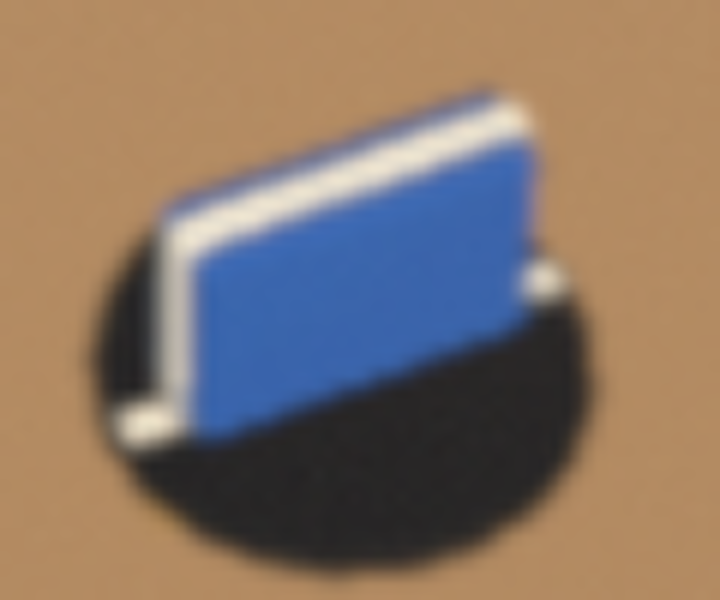

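```bash
python3 - <<'E'
from h import *
import pickle
S=pickle.load(open('scene0.pkl','rb')); D=pickle.load(open('side0.pkl','rb'))
a=pt(S,419.3,204.3,24); b=pt(S,431.7,261.7,13); f=pt(S,425.6,234.7,24)
print('S rear,tip,ferr',a.round(1),b.round(1),f.round(1),np.linalg.norm((b-a)[:2]),np.degrees(np.arctan2(*(b-a)[1::-1])))
b=pt(D,185+678/8.5,190+88/8.5,13); a=pt(D,185+68/8.5,190+190/8.5,24)  # rear
print('D',a.round(1),b.round(1),np.linalg.norm((b-a)[:2]),np.degrees(np.arctan2(*(b-a)[1::-1])))
# cap
e1=pt(S,185+243/11,235+142/11,52.5); e2=pt(S,185+238/11,235+335/11,52.5); print('S bar',e1.round(1),e2.round(1),((e1+e2)/2).round(1),np.linalg.norm(e2-e1),np.degrees(np.arctan2(*(e2-e1)[1::-1])))
e1=pt(D,330+178/12,325+228/12,52.5); e2=pt(D,330+510/12,325+110/12,52.5); print('D bar',e1.round(1),e2.round(1),((e1+e2)/2).round(1),np.linalg.norm(e2-e1),np.degrees(np.arctan2(*(e2-e1)[1::-1])))
d=[pt(S,185+u/11,235+v/11,18.5) for u,v in ((100,360),(430,345),(265,490))]; print(np.array(d).round(1))
d=[pt(D,330+u/12,325+v/12,18.5) for u,v in ((95,360),(590,370),(345,572))]; print(np.array(d).round(1))
E
```

```text
S rear,tip,ferr [437.7 292.9  24. ] [603.9 264.8  13. ] [533.2 274.   24. ] 168.5416943121866 -9.607576213661178
D [436.7 290.7  24. ] [598.  261.5  13. ] 163.93512684602746 -10.265892423334495
S bar [ 484.6 -227.3   52.5] [ 533.3 -233.5   52.5] [ 508.9 -230.4   52.5] 49.05543011012156 -7.266715230693552
D bar [ 481.  -227.1   52.5] [ 529.5 -234.1   52.5] [ 505.2 -230.6   52.5] 48.972919834051375 -8.11655589543534
[[ 506.9 -264.    18.5]
 [ 517.7 -197.2   18.5]
 [ 546.7 -234.4   18.5]]
[[ 476.5 -215.2   18.5]
 [ 530.7 -252.8   18.5]
 [ 483.3 -262.7   18.5]]
```

Cap choice: the medium one at scene (209,263). Its disc measures about 68 mm, its disc top is about 18 mm high and its bar is 49 mm long. The large cap (155,277) and the small one (214,234) don't match. The blade yaw is about -10° and its grip point is near (478,284). I'll move over the blade.

```bash
python3 -m crank '[[[50,0,0],[0,0,10],100],[[50,-10,0],[0,0,10],100],[[50,-20,0],[0,0,10],100],[[50,-30,0],[0,0,10],100],[[40,-40,0],[0,0,10],100]]'; python3 -c "
from h import *
s=robot.read_state();print(s['joints'].round(3),s['tool_pos'].round(1),s['orientation'].round(3))"
```

```text
time_s: 0.78
tool_pos: [492.6, 267.7, 230.0]
orientation: [-3.141, 0.002, 0.686]
ft_force: [1.0, -0.1, -0.0]
grip_width: 85.2
[ 0.498  0.343  0.136  1.366 -0.     2.954] [492.6 267.7 230. ] [-3.141e+00  2.000e-03  6.860e-01]
```

```bash
python3 -m crank '[[[0,0,0],[0,0,-10.5],100],[[0,0,0],[0,0,-10.5],100],[[0,0,0],[0,0,-10.5],100],[[0,0,0],[0,0,-10.5],100],[[0,0,0],[0,0,-10.5],100]]';python3 -m crank '[[[0,0,0],[0,0,-10.5],100],[[0,0,0],[0,0,-10.5],100],[[0,0,0],[0,0,-10.5],100],[[0,0,0],[0,0,-10.5],100],[[0,0,0],[0,0,-10.5],100]]'; python3 -m crank '[[[0,0,0],[0,0,-10.5],100],[[0,0,0],[0,0,-10.5],100],[[0,0,0],[0,0,-5],100]]'; python3 - <<'E'
from h import *
c=cam('wrist'); save(c,'w1')
s=robot.read_state();print(s['joints'].round(3),s['tool_pos'].round(1),s['orientation'].round(3),s['time_s'])
import pickle; pickle.dump(c,open('w1.pkl','wb'))
E
```

```text
time_s: 1.4
tool_pos: [490.7, 272.1, 227.8]
orientation: [-3.136, 0.002, 1.611]
ft_force: [0.0, -0.2, 0.1]
grip_width: 85.0
time_s: 2.02
tool_pos: [490.0, 271.8, 226.3]
orientation: [-3.134, -0.004, 2.548]
ft_force: [0.2, -0.0, 0.4]
grip_width: 85.9
time_s: 2.4
tool_pos: [489.7, 271.6, 225.5]
orientation: [-3.136, -0.009, 3.015]
ft_force: [-0.1, -0.2, 0.0]
grip_width: 85.1
[0.506 0.35  0.134 1.366 0.    0.629] [489.7 271.6 225.4] [-3.136 -0.009  3.019] 2.45
```

View pics/w1.png

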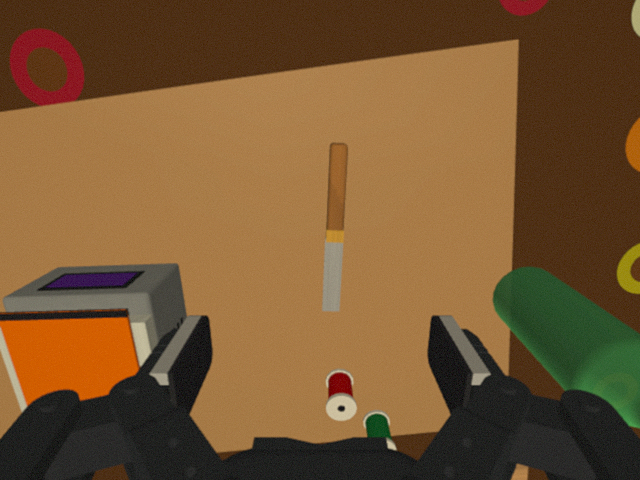

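The handle's rear is at (339,143), the ferrule ends at (335,242) and the tip is at (331,310).

```bash
python3 - <<'E'
from h import *
import pickle
c=pickle.load(open('w1.pkl','rb'))
r=pt(c,339,143,24); f=pt(c,335,242,24); t=pt(c,331.5,311,13)
for n,p in zip('rft',(r,f,t)): print(n,p.round(1))
print(np.linalg.norm((t-r)[:2]),np.degrees(np.arctan2(*(t-r)[1::-1])),np.degrees(np.arctan2(*(f-r)[1::-1])))
E
```

```text
r [431.1 294.7  24. ]
f [521.6 280.8  24. ]
t [600.  268.5  13. ]
171.00521537757103 -8.807654461219865 -8.721045723028274
```

```bash
cat >> h.py <<'E'
def go(p,yaw=None,tilt=True,rpy=None):
    """print tool shift (mm) and rotvec (deg) to reach world p with tool down at yaw deg"""
    T=toolT(); d=T[:3,:3].T@(np.array(p,float)-T[:3,3])
    if rpy is None: Rt=R.from_euler('xyz',[np.pi,0,np.radians(yaw)]) 
    else: Rt=R.from_euler('xyz',rpy)
    rv=(R.from_matrix(T[:3,:3]).inv()*Rt).as_rotvec(degrees=True)
    print('shift',d.round(1),'rot',rv.round(2))
def st():
    s=robot.read_state(); print('t',s['time_s'],'pos',s['tool_pos'].round(1),'rpy',np.degrees(s['orientation']).round(2),'F',s['ft_force'].round(1),'M',s['torque'].round(2),'w',round(s['grip_width'],1),'j6',s['joints'][5].round(2))
E
python3 -c "
from h import *
go([490.8,285.4,60],171.2)"
```

```text
shift [ -0.9  14.8 165.3] rot [-0.34 -0.5   1.77]
```

```bash
python3 -m crank '[[[0,5,55],[-0.3,-0.5,1.8],40],[[0,5,55],[0,0,0],40],[[-1,5,55],[0,0,0],40],[[0,0,0],[0,0,0],40]]';python3 - <<'E'
from h import *
go([490.8,285.4,4],171.2); st()
c=cam('wrist'); save(c,'w2')
import pickle; pickle.dump(c,open('w2.pkl','wb'))
E
```

```text
time_s: 2.95
tool_pos: [492.7, 286.4, 56.8]
orientation: [3.141, 0.001, 2.98]
ft_force: [-0.3, 0.2, -0.2]
grip_width: 34.6
shift [ 1.8 -1.3 52.8] rot [ 0.02  0.09 -0.46]
t 2.95 pos [492.7 286.4  56.8] rpy [1.7998e+02 9.0000e-02 1.7074e+02] F [-0.3  0.2 -0.2] M [0.03 0.02 0.  ] w 34.6 j6 0.69
```

View pics/w2.png

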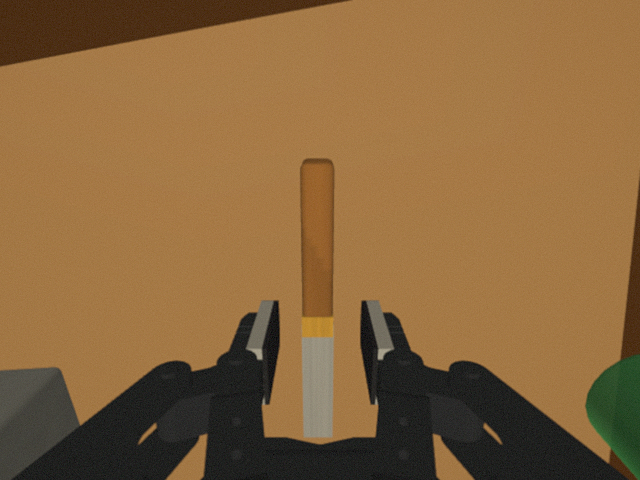

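The handle is centred between the jaws and aligned with them. I'll descend and grip.

```bash
python3 -m crank '[[[2,-1,27],[0,0,-0.4],40],[[0,0,25],[0,0,0],40],[[0,0,1],[0,0,0],40]]'; python3 -c "
from h import *
st()"; python3 -m crank '[[[0,0,0],[0,0,0],0],[[0,0,0],[0,0,0],0],[[0,0,0],[0,0,0],0],[[0,0,0],[0,0,0],0]]'; python3 -c "
from h import *
st()"
```

```text
time_s: 3.38
tool_pos: [497.3, 288.9, 14.1]
orientation: [3.132, 0.013, 2.985]
ft_force: [-0.7, -0.0, 0.4]
grip_width: 34.0
t 3.375 pos [497.3 288.9  14.1] rpy [179.47   0.73 171.02] F [-0.7 -0.   0.4] M [ 0.04 -0.05 -0.02] w 34.0 j6 0.68
time_s: 3.88
tool_pos: [500.1, 290.3, 19.8]
orientation: [3.128, 0.018, 2.984]
ft_force: [-0.3, -0.1, -0.9]
grip_width: 14.1
t 3.875 pos [500.1 290.3  19.8] rpy [179.24   1.03 170.97] F [-0.3 -0.1 -0.9] M [0.   0.01 0.02] w 14.1 j6 0.68
```

```bash
python3 -m crank '[[[0,0,0],[0,0,0],40]]'; python3 -m crank '[[[0,0,0],[0,0,0],40]]'; python3 -c "
from h import *
st();go([490.8,285.4,4],171.2)"
```

```text
time_s: 4.0
tool_pos: [500.1, 290.3, 19.9]
orientation: [3.128, 0.018, 2.984]
ft_force: [0.7, -0.5, 0.1]
grip_width: 31.1
time_s: 4.12
tool_pos: [500.2, 290.3, 19.9]
orientation: [3.128, 0.018, 2.984]
ft_force: [-0.9, 0.9, 0.3]
grip_width: 34.2
t 4.125 pos [500.2 290.3  19.9] rpy [179.23   1.04 170.97] F [-0.9  0.9  0.3] M [-0.08  0.09  0.  ] w 34.2 j6 0.68
shift [ 8.8 -6.5 15.7] rot [ 0.77  1.04 -0.23]
```

```bash
python3 -m crank '[[[9,-6.5,8],[0.8,1,0],40],[[0,0,0],[0,0,0],40]]'; python3 -c "
from h import *
st();go([490.8,285.4,4],171.2)"
```

```text
time_s: 4.38
tool_pos: [489.3, 284.9, 10.8]
orientation: [-3.14, -0.001, 2.984]
ft_force: [-0.3, -0.3, -0.6]
grip_width: 34.3
t 4.375 pos [489.3 284.9  10.8] rpy [-1.7988e+02 -7.0000e-02  1.7098e+02] F [-0.3 -0.3 -0.6] M [0.01 0.02 0.01] w 34.3 j6 0.69
shift [-1.4  0.8  6.8] rot [-0.12 -0.07 -0.22]
```

```bash
python3 -m crank '[[[-1,1,5.5],[0,0,0],40],[[0,0,0],[0,0,0],40]]'; python3 -c "
from h import *
st();go([490.8,285.4,4],171.2)
c=cam('wrist'); save(c,'w3')"
```

```text
time_s: 4.62
tool_pos: [490.5, 285.7, 4.7]
orientation: [-3.139, -0.001, 2.984]
ft_force: [0.3, -1.2, 0.3]
grip_width: 33.7
t 4.625 pos [490.5 285.7   4.7] rpy [-1.7987e+02 -8.0000e-02  1.7098e+02] F [ 0.3 -1.2  0.3] M [ 0.02 -0.03 -0.01] w 33.7 j6 0.69
shift [-0.4 -0.3  0.7] rot [-0.13 -0.08 -0.22]
```

View pics/w3.png

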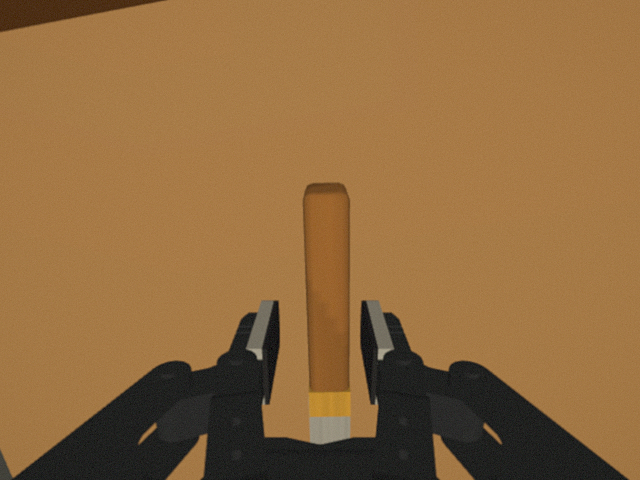

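```bash
python3 -m crank '[[[0,0.5,0.5],[0,0,-0.5],0],[[0,0,0],[0,0,0],0],[[0,0,0],[0,0,0],0],[[0,0,0],[0,0,0],0]]'; python3 -c "
from h import *
st()
c=cam('wrist'); save(c,'w4')
"
```

```text
time_s: 5.18
tool_pos: [491.0, 286.6, 4.8]
orientation: [-3.14, -0.001, 2.994]
ft_force: [0.7, -0.4, -1.1]
grip_width: 14.4
t 5.175 pos [491.  286.6   4.8] rpy [-1.7992e+02 -3.0000e-02  1.7153e+02] F [ 0.7 -0.4 -1.1] M [ 0.02  0.04 -0.02] w 14.4 j6 0.68
```

View pics/w4.png

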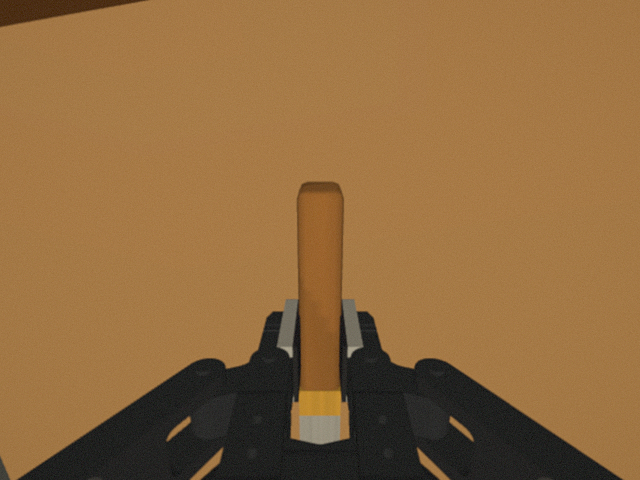

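```bash
python3 -m crank '[[[0,0,-20],[0,0,0],0],[[0,0,-40],[0,0,0],0],[[0,0,-40],[0,0,0],0],[[0,0,-20],[0,0,0],0],[[0,0,0],[0,0,0],0]]'; python3 - <<'E'
from h import *
st()
c=cam('wrist'); save(c,'w5')
T=toolT(); z=T[2,3]-4.8
for p in [(320,183)]:
    q=pt(c,*p,z+24); print(q, (np.linalg.inv(T)@np.r_[q,1]).round(1))
# target: tip 30 before lip, lamp yaw -5
a=np.array([np.cos(np.radians(-5)),np.sin(np.radians(-5))])
lip=np.array([526.5,52.7]); tip=lip-35*a; tcp=tip-110*a; print(tip,tcp); go([*tcp,140],175)
c=cam('side'); save(c,'d5')
E
```

```text
time_s: 5.85
tool_pos: [490.4, 286.3, 127.4]
orientation: [-3.139, -0.002, 2.994]
ft_force: [0.5, 0.6, -0.7]
grip_width: 14.4
t 5.85 pos [490.4 286.3 127.4] rpy [-1.7985e+02 -1.2000e-01  1.7153e+02] F [ 0.5  0.6 -0.7] M [-0.03  0.03  0.  ] w 14.4 j6 0.68
[430.28388377 295.3877805  145.64522195] [ 60.5   0.4 -19.    1. ]
[491.63318557  55.750451  ] [382.05176878  65.3375827 ]
shift [  74.3 -234.2  -12.5] rot [-0.19 -0.19 -3.47]
```

View pics/w5.png

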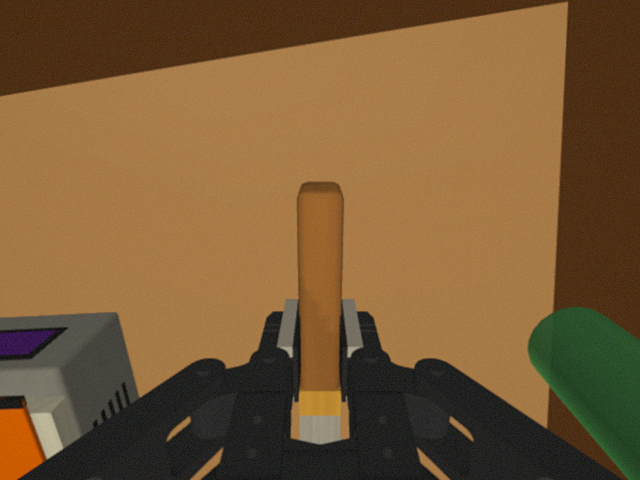

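View pics/d5.png

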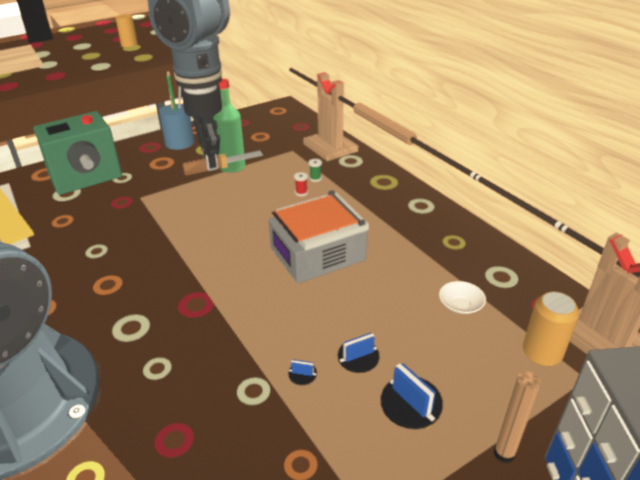

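```bash
python3 -m crank '[[[50,-20,-4],[0,0,-1],0],[[25,-55,0],[0,0,-1],0],[[0,-55,0],[0,0,-1],0],[[0,-55,0],[0,0,-0.5],0],[[0,-45,0],[0,0,0],0]]'; python3 - <<'E'
from h import *
st(); go([382,65.3,78],175)
E
```

```text
time_s: 6.58
tool_pos: [383.5, 63.4, 123.8]
orientation: [-3.133, -0.013, 3.062]
ft_force: [0.7, -0.4, -1.4]
grip_width: 14.7
t 6.575 pos [383.5  63.4 123.8] rpy [-179.52   -0.74  175.47] F [ 0.7 -0.4 -1.4] M [-0.03 -0.1   0.02] w 14.7 j6 0.25
shift [ 1.1  2.2 45.8] rot [-0.49 -0.74  0.47]
```

```bash
python3 -m crank '[[[0,1,25],[-0.5,-0.7,0.5],0],[[0,0,15],[0,0,0],0],[[0,0,0],[0,0,0],0]]'; python3 - <<'E'
from h import *
import pickle
st(); go([382,65.3,77],175)
for n in('side','scene'):
    c=cam(n); pickle.dump(c,open(n+'6.pkl','wb'))
    T=toolT(); tip=(T@[-109.5,0,-7.2,1])[:3]; u=proj(c,tip); print(n,tip.round(1),u.round(1))
    u=u.astype(int); save(c,n+'6',(u[0]-60,u[1]-50,u[0]+100,u[1]+70),4.9)
E
```

```text
time_s: 6.95
tool_pos: [380.5, 60.7, 80.0]
orientation: [-3.141, -0.005, 3.048]
ft_force: [0.3, -0.2, -1.2]
grip_width: 14.3
t 6.95 pos [380.5  60.7  80. ] rpy [-179.94   -0.26  174.64] F [ 0.3 -0.2 -1.2] M [-0.02 -0.03 -0.01] w 14.3 j6 0.25
shift [-1.1  4.7  3. ] rot [-0.06 -0.26 -0.36]
side [489.8  50.6  87.3] [264.1 235.6]
scene [490.4  50.9  88. ] [329.5 218.6]
```

View pics/side6.png

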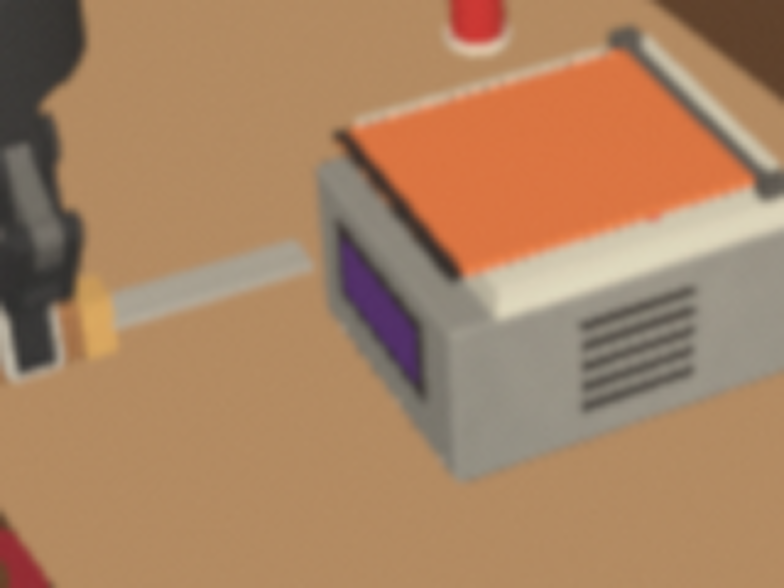

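View pics/scene6.png

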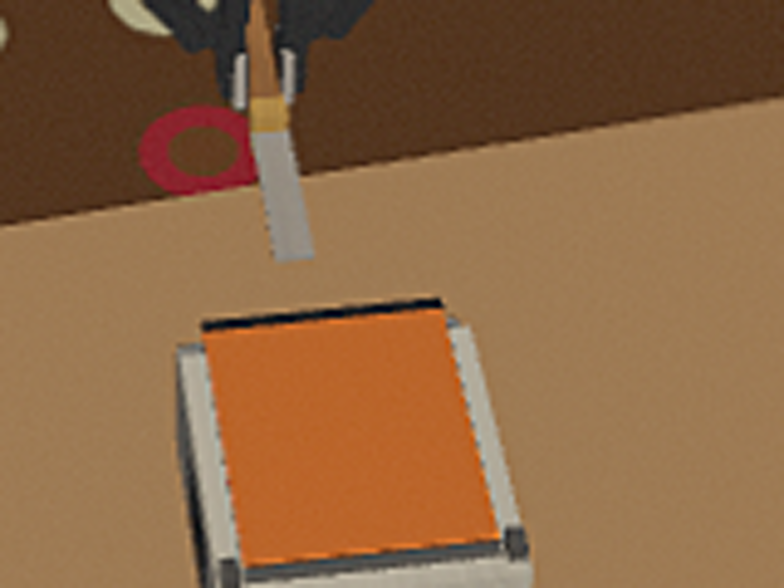

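```bash
python3 - <<'E'
from h import *
import pickle
for n,tc,l1,l2,f1,f2 in (('scene',(294,259),(202,321),(441,299),(205,332),(443,309)),('side',(306,254),(335,133),(452,278),(350,129),(466,275))):
    c=pickle.load(open(n+'6.pkl','rb')); T=toolT(); tip=(T@[-109.5,0,-7.2,1])[:3]
    u=proj(c,tip).astype(int); o=u-[60,50]
    g=lambda p,z: pt(c,o[0]+p[0]/4.9,o[1]+p[1]/4.9,z)
    t=g(tc,tip[2]+1.5); a=g(l1,95); b=g(l2,95); m=(a+b)/2
    a2=g(f1,95);b2=g(f2,95)
    print(n,'tipseen',t.round(1),'tipcmd',tip.round(1),'lip',a.round(1),b.round(1),np.linalg.norm(b-a).round(1),'mid',m.round(1),'corr',(m-t+tip).round(1), 'orange mid',((a2+b2)/2).round(1),np.degrees(np.arctan2(*(b-a)[1::-1])))
E
```

```text
scene tipseen [497.9  47.8  89.5] tipcmd [490.4  50.9  88. ] lip [529.1  -2.   95. ] [539.8 104.6  95. ] 107.1 mid [534.5  51.3  95. ] corr [527.   54.4  93.5] orange mid [540.6  50.9  95. ] 84.22613049488949
side tipseen [490.4  42.   89.5] tipcmd [490.4  50.9  88. ] lip [535.2 100.3  95. ] [525.2  -7.7  95. ] 108.4 mid [530.2  46.3  95. ] corr [530.2  55.2  93.5] orange mid [536.   45.3  95. ] -95.26403886136285
```

```bash
python3 -m crank '[[[0,6,2],[0,-0.3,0],0],[[0,0,0],[0,0,0],0]]'; python3 -c "
from h import *
st()"
```

```text
time_s: 7.3
tool_pos: [382.5, 67.9, 79.6]
orientation: [-3.141, 0.004, 3.049]
ft_force: [-0.8, -0.1, -1.1]
grip_width: 15.0
t 7.3 pos [382.5  67.9  79.6] rpy [-179.99    0.21  174.7 ] F [-0.8 -0.1 -1.1] M [-0.03  0.01 -0.  ] w 15.0 j6 0.27
```

```bash
python3 -m crank '[[[-18,0,0.5],[0,0,0],0],[[-12,0,0],[0,0,0],0],[[0,0,0],[0,0,0],0]]'; python3 - <<'E'
from h import *
import pickle
st()
for n in('side','scene'):
    c=cam(n); pickle.dump(c,open(n+'7.pkl','wb'))
    T=toolT(); tip=(T@[-112,0,-5.3,1])[:3]; u=proj(c,tip); print(n,tip.round(1),u.round(1))
    u=u.astype(int); save(c,n+'7',(u[0]-40,u[1]-30,u[0]+40,u[1]+30),9.8)
E
```

```text
time_s: 7.68
tool_pos: [413.5, 65.7, 79.9]
orientation: [-3.142, 0.005, 3.051]
ft_force: [0.2, 0.0, -1.1]
grip_width: 14.4
t 7.675 pos [413.5  65.7  79.9] rpy [-180.      0.27  174.79] F [ 0.2  0.  -1.1] M [ 0.    0.04 -0.01] w 14.4 j6 0.25
side [524.5  55.6  85.6] [279.1 229. ]
scene [524.2  55.5  85.5] [335.3 230.3]
```

View pics/side7.png

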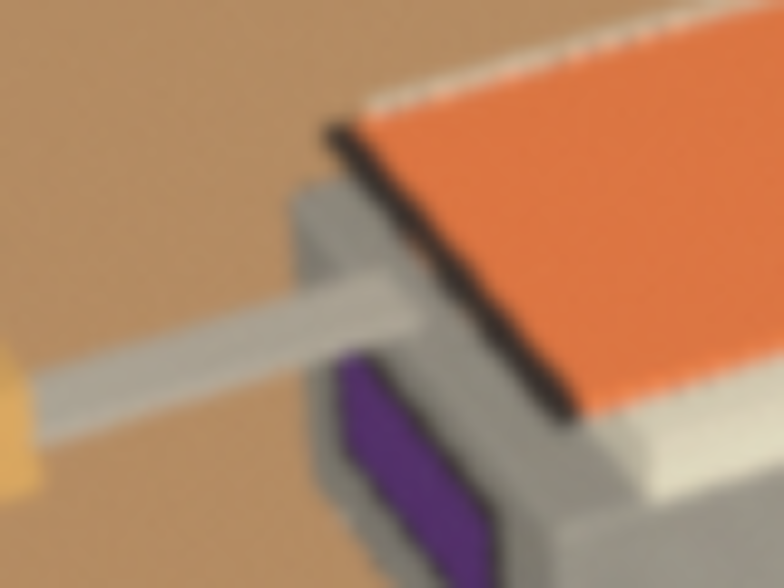

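View pics/scene7.png

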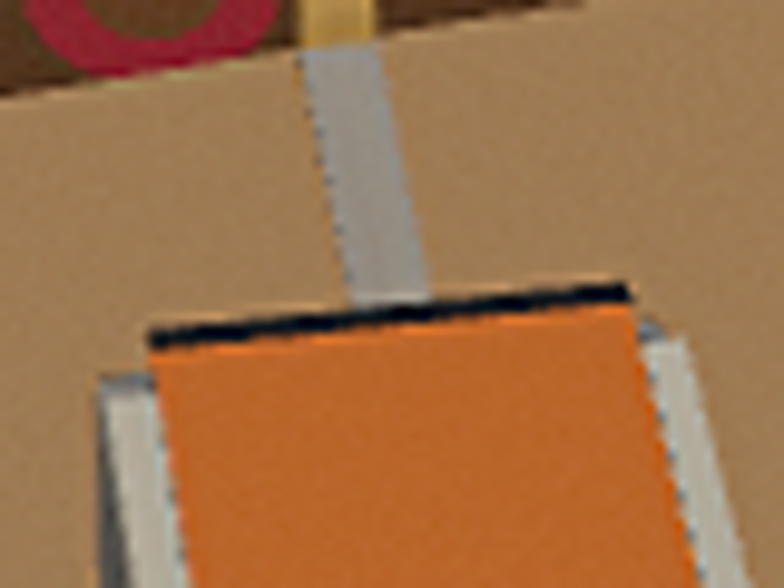

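The side view shows the tip at about (278,230), over the step just short of the lip and level with the slot. The scene view shows it centred on the lip. I'll slide it in.

```bash
python3 -m crank '[[[-8,0,0.5],[0,0,0],0],[[-7,0,0],[0,0,0],0],[[0,0,0],[0,0,0],0]]'; python3 - <<'E'
from h import *
import pickle
st()
for n in('side',):
    c=cam(n); pickle.dump(c,open(n+'8.pkl','wb'))
    T=toolT(); tip=(T@[-112,0,-5.3,1])[:3]; u=proj(c,tip); print(n,tip.round(1),u.round(1))
    u=u.astype(int); save(c,n+'8',(u[0]-40,u[1]-30,u[0]+40,u[1]+30),9.8)
E
```

```text
time_s: 8.15
tool_pos: [428.1, 64.2, 79.4]
orientation: [-3.141, 0.004, 3.051]
ft_force: [-0.3, -0.8, -1.0]
grip_width: 14.4
t 8.15 pos [428.1  64.2  79.4] rpy [-179.99    0.23  174.8 ] F [-0.3 -0.8 -1. ] M [-0.01  0.02  0.05] w 14.4 j6 0.24
side [539.3  54.1  85. ] [286.3 227.1]
```

View pics/side8.png

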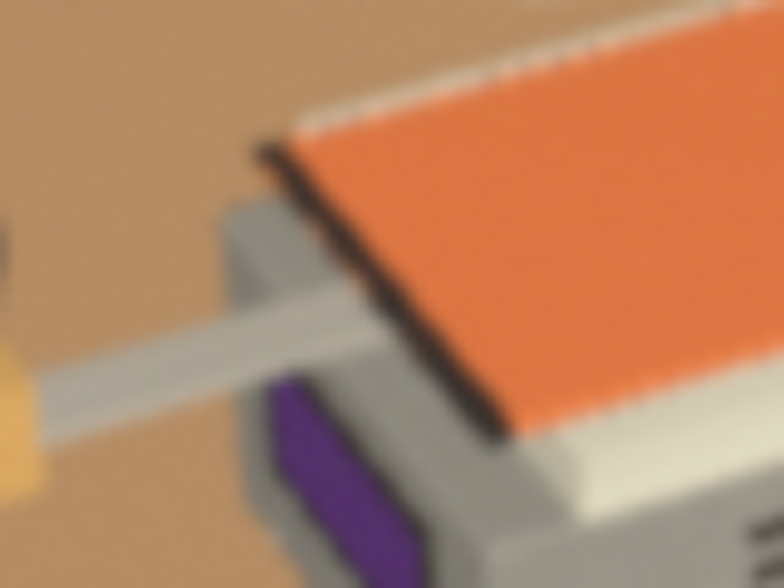

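```bash
python3 -m crank '[[[0,0,-6],[0,0,0],0],[[0,0,-10],[0,0,0],0],[[-1,0,-13],[0,0,0],0],[[-3,0,-13],[0,0,0],0],[[-4,0,-12],[0,0,0],0]]'; python3 - <<'E'
from h import *
st()
T=toolT(); print((T@[-112,0,-5.3,1])[:3])
c=cam('side'); save(c,'side9',(200,120,420,285),3.6)
E
```

```text
time_s: 8.82
tool_pos: [435.3, 63.5, 137.1]
orientation: [-3.141, 0.003, 3.051]
ft_force: [0.2, 1.1, -1.5]
grip_width: 14.6
t 8.825 pos [435.3  63.5 137.1] rpy [-179.99    0.2   174.81] F [ 0.2  1.1 -1.5] M [0.02 0.04 0.01] w 14.6 j6 0.24
[546.84200536  53.4120167  142.83005843]
```

View pics/side9.png

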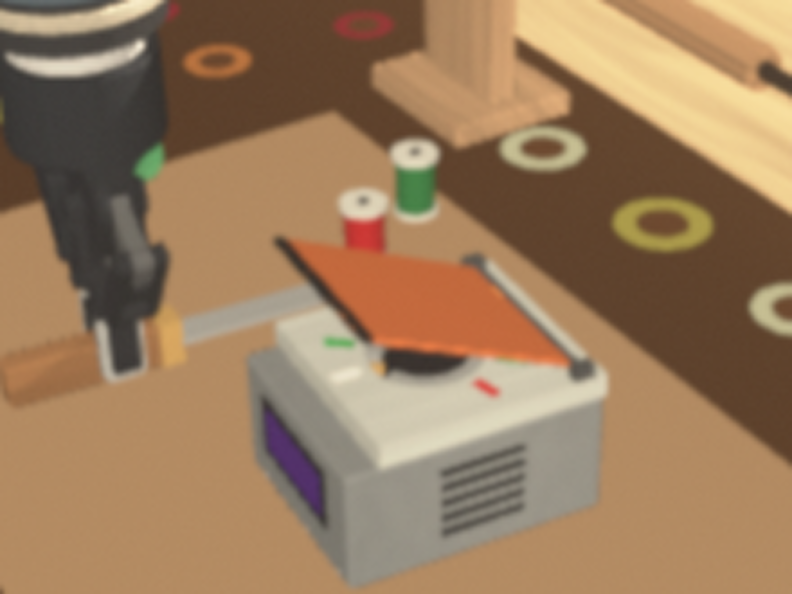

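```bash
python3 -m crank '[[[-8,0,-12],[0,0,0],0],[[-10,0,-12],[0,0,0],0],[[-12,0,-11],[0,0,0],0],[[-13,0,-9],[0,0,0],0],[[-14,0,-7],[0,0,0],0]]'; python3 - <<'E'
from h import *
st()
T=toolT(); print((T@[-112,0,-5.3,1])[:3])
c=cam('side'); save(c,'side10',(200,120,420,285),3.6)
E
```

```text
time_s: 9.5
tool_pos: [493.9, 58.3, 192.4]
orientation: [3.141, 0.004, 3.051]
ft_force: [-2.1, 0.1, -1.7]
grip_width: 14.8
t 9.5 pos [493.9  58.3 192.4] rpy [179.98   0.24 174.82] F [-2.1  0.1 -1.7] M [0.03 0.24 0.02] w 14.8 j6 0.21
[605.42486706  48.17845615 198.14110855]
```

View pics/side10.png

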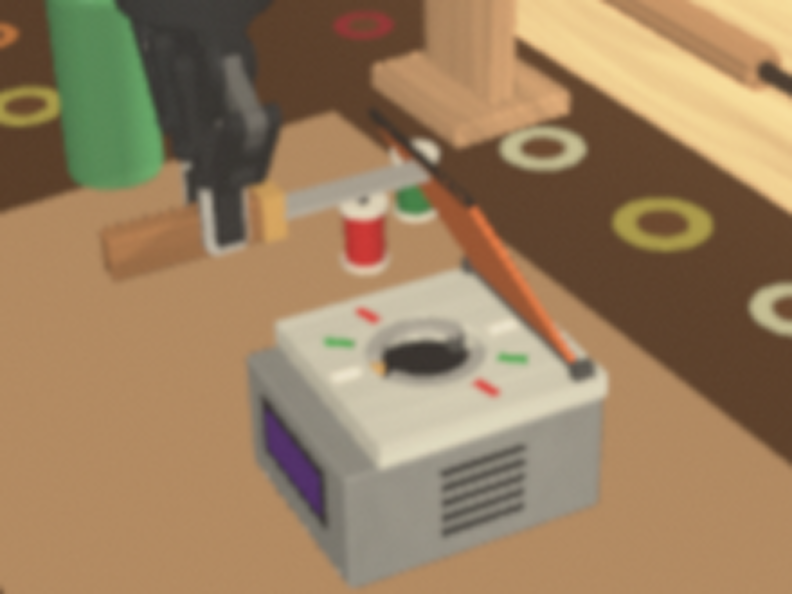

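```bash
python3 -m crank '[[[-15,0,0],[0,0,0],0],[[-15,0,0],[0,0,0],0],[[-15,0,1],[0,0,0],0],[[-13,0,1],[0,0,0],0],[[-10,0,1],[0,0,0],0]]'; python3 - <<'E'
from h import *
st()
T=toolT(); print((T@[-112,0,-5.3,1])[:3])
c=cam('side'); save(c,'side11',(200,120,420,285),3.6)
E
```

```text
time_s: 10.18
tool_pos: [564.6, 52.0, 190.4]
orientation: [3.141, 0.005, 3.051]
ft_force: [-1.2, 0.5, -0.5]
grip_width: 14.5
t 10.175 pos [564.6  52.  190.4] rpy [179.96   0.28 174.81] F [-1.2  0.5 -0.5] M [ 0.04  0.13 -0.01] w 14.5 j6 0.18
[676.08036979  41.83290312 196.19962397]
```

View pics/side11.png

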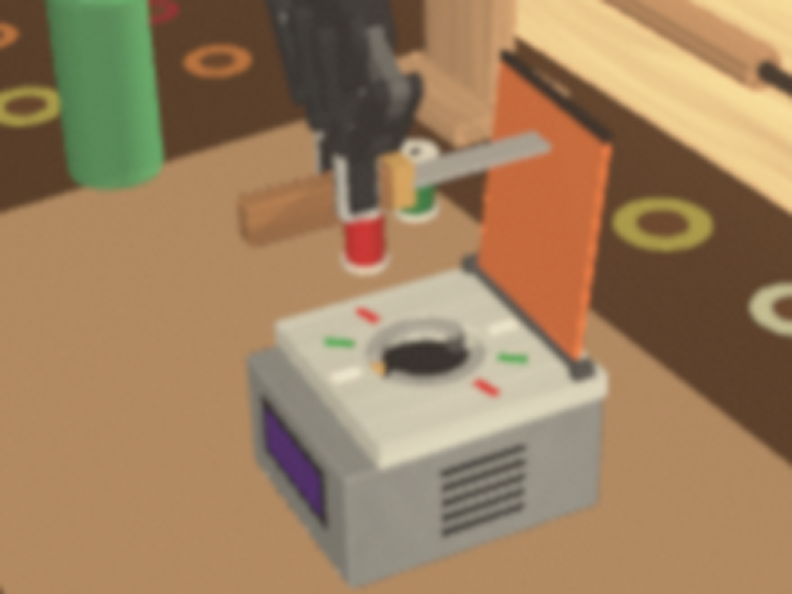

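```bash
python3 -m crank '[[[-8,0,0],[0,0,0],0],[[-7,0,0],[0,0,0],0],[[0,0,0],[0,0,0],0]]'; python3 - <<'E'
from h import *
st()
T=toolT(); print((T@[-112,0,-5.3,1])[:3])
c=cam('side'); save(c,'side12',(200,120,420,285),3.6)
E
```

```text
time_s: 10.6
tool_pos: [581.0, 50.4, 190.0]
orientation: [3.141, 0.005, 3.051]
ft_force: [0.2, -0.3, -0.4]
grip_width: 14.8
t 10.6 pos [581.   50.4 190. ] rpy [179.97   0.26 174.8 ] F [ 0.2 -0.3 -0.4] M [ 0.   -0.01  0.  ] w 14.8 j6 0.18
[692.52664032  40.28508718 195.81503676]
```

View pics/side12.png

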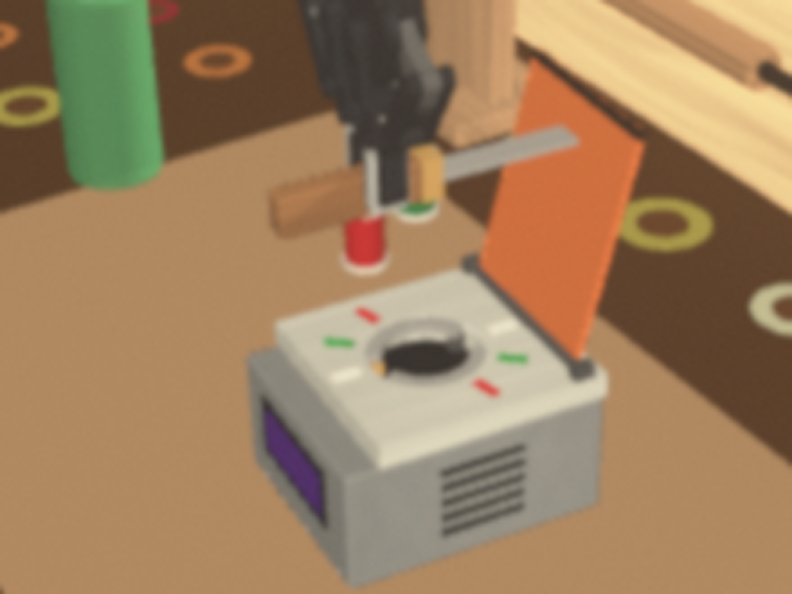

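```bash
python3 -m crank '[[[30,0,0],[0,0,0],0],[[50,0,0],[0,0,0],0],[[10,45,0],[0,0,1],0],[[0,55,10],[0,0,1],0],[[0,55,20],[0,0,1],0]]'; python3 - <<'E'
from h import *
st(); go([491,286.6,40],171.5)
E
```

```text
time_s: 11.28
tool_pos: [505.8, 213.7, 161.1]
orientation: [3.139, 0.008, 2.991]
ft_force: [1.7, 0.8, -1.6]
grip_width: 14.3
t 11.275 pos [505.8 213.7 161.1] rpy [179.88   0.48 171.38] F [ 1.7  0.8 -1.6] M [-0.07 -0.07 -0.02] w 14.3 j6 0.55
shift [ 26.6  69.6 121. ] rot [ 0.12  0.48 -0.12]
```

```bash
python3 -m crank '[[[13,40,30],[0,0.5,0],0],[[8,20,35],[0,0,0],0],[[0,4,30],[0,0,0],0],[[0,0,10],[0,0,0],0],[[0,0,0],[0,0,0],0]]'; python3 - <<'E'
from h import *
st(); go([491,286.6,5],171.5)
E
```

```text
time_s: 11.9
tool_pos: [493.3, 286.2, 53.5]
orientation: [3.138, 0.0, 2.996]
ft_force: [0.1, 0.3, -1.0]
grip_width: 14.8
t 11.9 pos [493.3 286.2  53.5] rpy [1.7982e+02 2.0000e-02 1.7165e+02] F [ 0.1  0.3 -1. ] M [-0.02  0.05 -0.01] w 14.8 j6 0.67
shift [ 2.4 -0.1 48.5] rot [0.18 0.02 0.15]
```

```bash
python3 -m crank '[[[1,0,20],[0,0,0],0],[[0,0,15],[0,0,0],0],[[0,0,5],[0,0,0],0],[[0,0,0],[0,0,0],0]]'; python3 - <<'E'
from h import *
st(); go([491,286.6,5],171.5)
E
```

```text
time_s: 12.4
tool_pos: [495.3, 286.5, 16.7]
orientation: [3.135, 0.005, 2.994]
ft_force: [-0.3, 0.4, -0.9]
grip_width: 14.8
t 12.4 pos [495.3 286.5  16.7] rpy [179.61   0.3  171.54] F [-0.3  0.4 -0.9] M [0.03 0.02 0.03] w 14.8 j6 0.67
shift [ 4.3 -0.6 11.7] rot [0.39 0.3  0.04]
```

```bash
python3 -m crank '[[[0,0,7],[0.4,0.3,0],0],[[0,0,0],[0,0,0],0],[[0,0,2],[0,0,0],0],[[0,0,0],[0,0,0],0]]'; python3 - <<'E'
from h import *
st(); 
c=cam('side'); save(c,'side13',(170,140,330,260),4.9)
E
```

```text
time_s: 12.9
tool_pos: [496.1, 286.9, 8.3]
orientation: [3.141, 0.001, 2.994]
ft_force: [-0.5, -0.6, -1.3]
grip_width: 14.8
t 12.9 pos [496.1 286.9   8.3] rpy [1.7998e+02 5.0000e-02 1.7154e+02] F [-0.5 -0.6 -1.3] M [0.01 0.01 0.01] w 14.8 j6 0.67
```

View pics/side13.png

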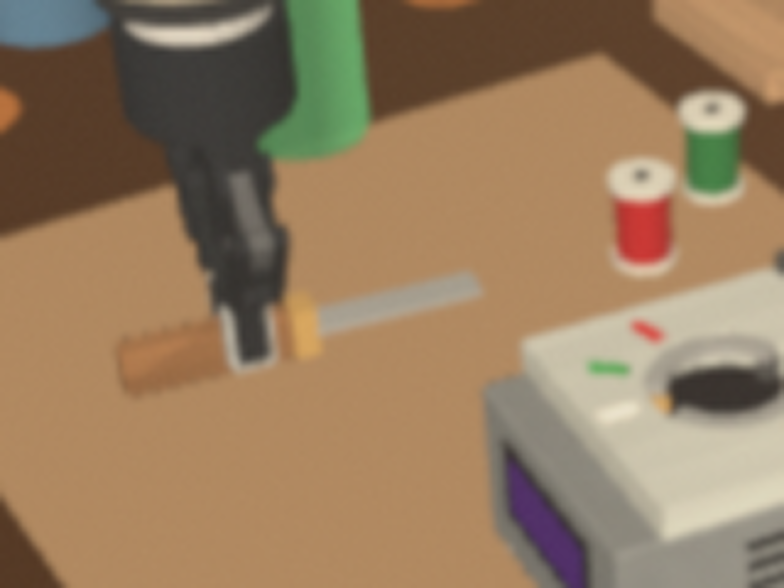

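```bash
python3 -m crank '[[[0,0,2.5],[0,0,0],0],[[0,0,0],[0,0,0],0]]'; python3 -c "
from h import *
st()"; python3 -m crank '[[[0,0,1],[0,0,0],0],[[0,0,0],[0,0,0],0]]'; python3 -c "
from h import *
st()"
```

```text
time_s: 13.2
tool_pos: [496.2, 287.0, 5.9]
orientation: [3.141, 0.001, 2.994]
ft_force: [-0.1, -0.8, 0.1]
grip_width: 14.8
t 13.2 pos [496.2 287.    5.9] rpy [1.7996e+02 7.0000e-02 1.7154e+02] F [-0.1 -0.8  0.1] M [-0.01  0.03  0.02] w 14.8 j6 0.67
time_s: 13.45
tool_pos: [496.2, 287.0, 4.8]
orientation: [3.141, 0.001, 2.994]
ft_force: [-0.1, -0.1, -0.7]
grip_width: 14.8
t 13.45 pos [496.2 287.    4.8] rpy [1.7996e+02 7.0000e-02 1.7154e+02] F [-0.1 -0.1 -0.7] M [-0.    0.06  0.01] w 14.8 j6 0.67
```

```bash
python3 -m crank '[[[0,0,0],[0,0,0],35],[[0,0,0],[0,0,0],40],[[0,0,-8],[0,0,0],40],[[0,0,-30],[0,0,0],40],[[0,0,-50],[0,0,0],50]]'; python3 -m crank '[[[0,0,-50],[0,0,0],60],[[0,0,-50],[0,0,0],60],[[0,0,-20],[0,0,0],60],[[0,0,0],[0,0,0],60]]'; python3 - <<'E'
from h import *
st(); import pickle
c=cam('wrist'); save(c,'w14'); pickle.dump(c,open('w14.pkl','wb'))
E
```

```text
time_s: 14.08
tool_pos: [494.1, 285.8, 92.9]
orientation: [-3.139, -0.003, 2.994]
ft_force: [0.9, 0.6, 0.1]
grip_width: 43.1
time_s: 14.58
tool_pos: [495.4, 286.6, 223.1]
orientation: [3.14, 0.003, 2.994]
ft_force: [0.4, 0.3, -0.4]
grip_width: 51.4
t 14.575 pos [495.4 286.6 223.1] rpy [1.7988e+02 1.7000e-01 1.7154e+02] F [ 0.4  0.3 -0.4] M [-0.    0.01  0.02] w 51.4 j6 0.67
```

View pics/w14.png

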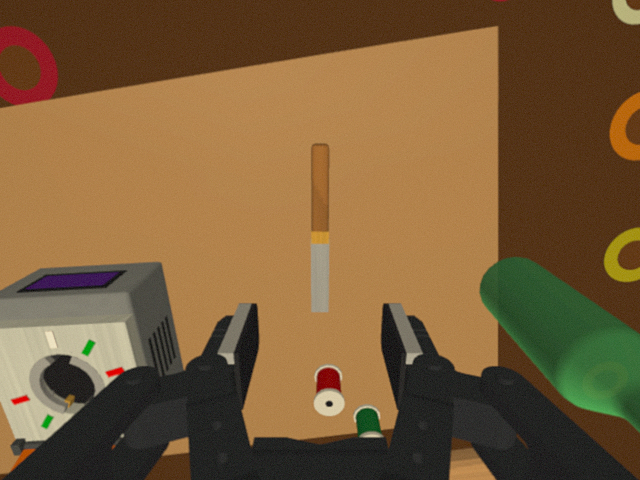

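The blade lies flat: handle (319,145), tip (320,311). I'll move above the lamp to measure the socket.

```bash
python3 -m crank '[[[0,-20,-40],[0,0,0],60],[[-20,-50,-30],[0,0,0],60],[[-20,-55,-10],[0,0,-1],60],[[-20,-55,0],[0,0,-1],60],[[-10,-50,0],[0,0,-1],60]]'; python3 -c "
from h import *
st(); go([590,46,300],175)"
```

```text
time_s: 15.25
tool_pos: [532.3, 44.7, 297.8]
orientation: [-3.139, -0.006, 3.054]
ft_force: [0.3, -0.6, 0.2]
grip_width: 51.5
t 15.25 pos [532.3  44.7 297.8] rpy [-179.83   -0.35  174.98] F [ 0.3 -0.6  0.2] M [ 0.04 -0.03  0.02] w 51.5 j6 0.17
shift [-57.4   6.4  -2.6] rot [-0.17 -0.35 -0.01]
```

```bash
python3 -m crank '[[[-30,0,0],[0,0,0],60],[[-25,4,-2],[0,-0.3,0],60],[[0,0,0],[0,0,0],60],[[0,0,0],[0,0,0],60]]'; python3 - <<'E'
from h import *
st(); import pickle
c=cam('wrist'); save(c,'w15'); pickle.dump(c,open('w15.pkl','wb'))
print(proj(c,[604,46,90]))
u=proj(c,[604,46,90]).astype(int)
save(c,'w15c',(u[0]-65,u[1]-65,u[0]+65,u[1]+65),4.6)
E
```

```text
time_s: 15.75
tool_pos: [587.1, 39.1, 294.6]
orientation: [-3.137, -0.008, 3.049]
ft_force: [0.3, 0.2, -0.1]
grip_width: 51.3
t 15.75 pos [587.1  39.1 294.6] rpy [-179.75   -0.46  174.67] F [ 0.3  0.2 -0.1] M [ 0.04 -0.    0.  ] w 51.3 j6 0.16
[329.81991063 226.50619689]
```

View pics/w15.png

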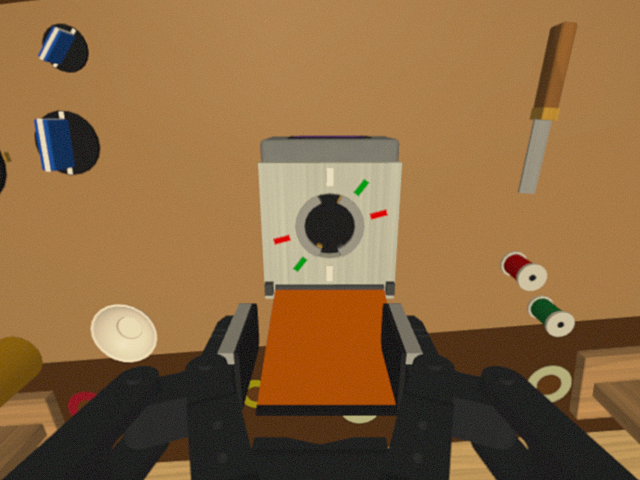

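View pics/w15c.png

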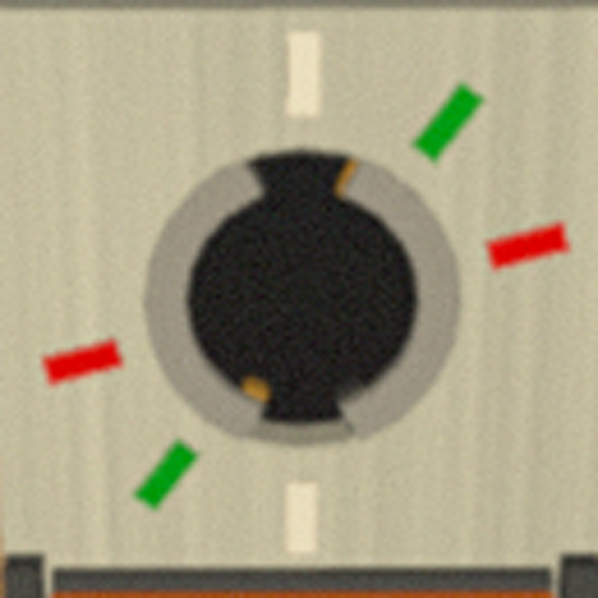

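```bash
python3 - <<'E'
from h import *
import pickle
c=pickle.load(open('w15.pkl','rb'))
o=np.array([329-65,226-65]); 
for n,a,b in (('w',(303,73),(302,517)),('g',(448,122),(166,475)),('r',(528,245),(83,362))):
    p=pt(c,*(o+np.array(a)/4.6),z=90); q=pt(c,*(o+np.array(b)/4.6),z=90)
    d=q-p; print(n,p.round(1),q.round(1),'mid',((p+q)/2).round(1),'len',np.linalg.norm(d).round(1),'ang',np.degrees(np.arctan2(d[1],d[0])).round(1))
# mouth ellipse by dark region
im=c['frame'][o[1]:o[1]+130,o[0]:o[0]+130]; 
print(pt(c,*(o+np.array((303,300))/4.6),z=90).round(1))
E
```

```text
w [557.2  50.   90. ] [651.9  41.8  90. ] mid [604.6  45.9  90. ] len 95.1 ang -5.0
g [569.6  78.1  90. ] [639.7  13.7  90. ] mid [604.6  45.9  90. ] len 95.2 ang -42.6
r [596.3  92.8  90. ] [612.9  -0.9  90. ] mid [604.6  46.   90. ] len 95.2 ang -79.9
[603.7  46.1  90. ]
```

```bash
python3 -m crank '[[[5,-40,0],[0,0,0],50],[[20,-55,0],[0,0,1],50],[[20,-55,0],[0,0,1],50],[[20,-55,10],[0,0,0],50],[[15,-50,20],[0,0,0],50]]'; python3 -c "
from h import *
st(); go([507,-231,200],172.5)"
```

```text
time_s: 16.42
tool_pos: [475.0, -207.6, 265.9]
orientation: [-3.136, -0.006, 3.021]
ft_force: [2.1, 0.3, 0.5]
grip_width: 42.3
t 16.425 pos [ 475.  -207.6  265.9] rpy [-179.69   -0.37  173.09] F [2.1 0.3 0.5] M [-0.03 -0.03  0.06] w 42.3 j6 -0.29
shift [-35.  -19.   65.8] rot [-0.31 -0.36  0.59]
```

```bash
python3 -m crank '[[[-20,-10,35],[-0.3,-0.3,0.6],50],[[-12,-7,25],[0,0,0],50],[[0,0,0],[0,0,0],50]]'; python3 - <<'E'
from h import *
st(); import pickle
c=cam('wrist'); save(c,'w16'); pickle.dump(c,open('w16.pkl','wb'))
E
```

```text
time_s: 16.8
tool_pos: [500.7, -231.1, 204.2]
orientation: [-3.141, -0.002, 3.006]
ft_force: [-0.5, -0.7, -0.3]
grip_width: 42.7
t 16.8 pos [ 500.7 -231.1  204.2] rpy [-1.7999e+02 -9.0000e-02  1.7221e+02] F [-0.5 -0.7 -0.3] M [ 0.02  0.   -0.04] w 42.7 j6 -0.3
```

View pics/w16.png

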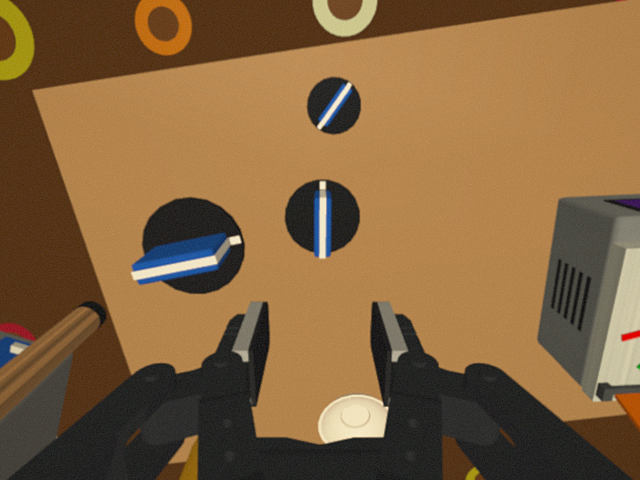

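The target cap is the medium one in the centre, disc at (322,217), bar top from (323,192) to (322,258). The large cap is at (193,246) and the small one at (334,105).

```bash
python3 - <<'E'
from h import *
import pickle
c=pickle.load(open('w16.pkl','rb')); f=c['frame'].astype(int)
l,r=pt(c,286,216,18.5),pt(c,359.5,216,18.5); print('disc',((l+r)/2).round(1),np.linalg.norm(l-r).round(1))
t,b=pt(c,322,180,18.5),pt(c,322,254.5,18.5);print(((t+b)/2).round(1),np.linalg.norm(t-b).round(1))
save(c,'w16c',(272,167,372,277),5.4)
E
```

```text
disc [ 503.5 -229.    18.5] 65.5
[ 505.6 -230.    18.5] 68.6
```

View pics/w16c.png

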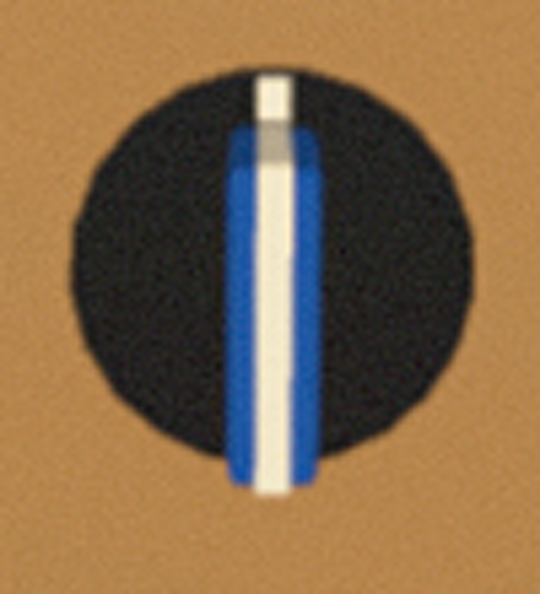

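```bash
python3 - <<'E'
from h import *
import pickle
c=pickle.load(open('w16.pkl','rb'))
a,b=pt(c,272+274.5/5.4,167+163/5.4,52.5),pt(c,272+272/5.4,167+489/5.4,52.5)
print(a,b,(a+b)/2,np.linalg.norm(a-b),np.degrees(np.arctan2(*(b-a)[1::-1])))
go([*((a+b)/2)[:2],70],172.5); st()
E
```

```text
[ 479.7363268  -225.99624924   52.5       ] [ 529.89156529 -233.11056255   52.5       ] [ 504.81394604 -229.55340589   52.5       ] 50.65729366787839 -8.07331135142633
shift [ -3.6   2.  135.4] rot [-0.03 -0.   -0.27]
t 16.85 pos [ 501.  -230.9  205.4] rpy [-179.97   -0.    172.23] F [-0.2 -0.4  0.4] M [-0.01 -0.   -0.  ] w 42.7 j6 -0.3
```

```bash
python3 -m crank '[[[-2,1,45],[0,0,0],50],[[-2,1,45],[0,0,0.2],50],[[0,0,30],[0,0,0],50],[[0,0,5],[0,0,0],50],[[0,0,0],[0,0,0],50]]'; python3 - <<'E'
from h import *
st(); go([504.9,-229.6,22],172)
E
```

```text
time_s: 17.48
tool_pos: [507.9, -227.8, 86.0]
orientation: [-3.138, 0.01, 3.006]
ft_force: [0.4, -0.8, 1.1]
grip_width: 42.8
t 17.475 pos [ 507.9 -227.8   86. ] rpy [-179.81    0.57  172.23] F [ 0.4 -0.8  1.1] M [-0.07 -0.01  0.01] w 42.8 j6 -0.29
shift [ 3.4 -1.9 64. ] rot [-0.19  0.57  0.23]
```

```bash
python3 -m crank '[[[3,-2,20],[-0.2,0.6,0.2],50],[[0,0,15],[0,0,0],50],[[0,0,5],[0,0,0],50],[[0,0,0],[0,0,0],50]]'; python3 - <<'E'
from h import *
st(); go([504.9,-229.6,22],172)
E
```

```text
time_s: 17.98
tool_pos: [506.0, -230.1, 46.1]
orientation: [-3.141, 0.002, 3.002]
ft_force: [-0.3, -0.6, 0.2]
grip_width: 42.4
t 17.975 pos [ 506.  -230.1   46.1] rpy [-1.7997e+02  1.3000e-01  1.7202e+02] F [-0.3 -0.6  0.2] M [ 0.05  0.02 -0.03] w 42.4 j6 -0.29
shift [ 1.3  0.4 24.1] rot [-0.03  0.13  0.02]
```

```bash
python3 -m crank '[[[1,0,12],[0,0,0],50],[[0,0,0],[0,0,0],50],[[0.5,0.5,7],[0,0,0],50],[[0,0,0],[0,0,0],50]]'; python3 - <<'E'
from h import *
st(); go([504.9,-229.6,22.5],172)
c=cam('wrist'); save(c,'w17')
E
```

```text
time_s: 18.48
tool_pos: [504.8, -229.5, 26.2]
orientation: [-3.141, 0.003, 3.002]
ft_force: [-0.4, 0.4, 0.0]
grip_width: 42.7
t 18.475 pos [ 504.8 -229.5   26.2] rpy [-1.7996e+02  1.6000e-01  1.7203e+02] F [-0.4  0.4  0. ] M [-0.03 -0.01 -0.02] w 42.7 j6 -0.29
shift [-0.1 -0.1  3.7] rot [-0.04  0.16  0.03]
```

View pics/w17.png

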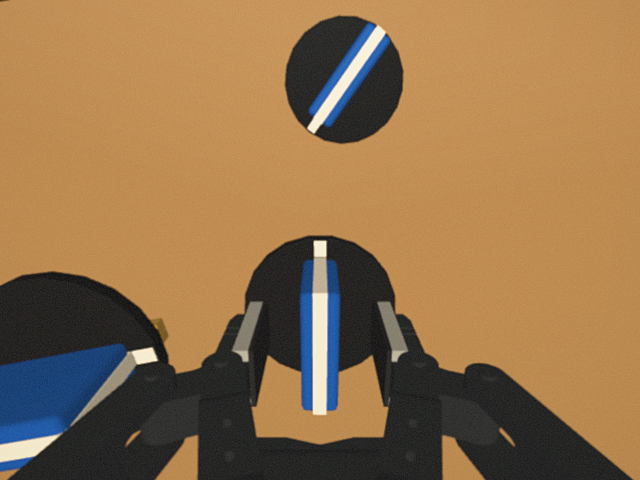

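```bash
python3 -m crank '[[[0,0,3],[0,0,0],50],[[0,0,0],[0,0,0],0],[[0,0,0],[0,0,0],0],[[0,0,0],[0,0,0],0],[[0,0,0],[0,0,0],0]]'; python3 -c "
from h import *
st()"; python3 -m crank '[[[0,0,-5],[0,0,0],0],[[0,0,-20],[0,0,0],0],[[0,0,-35],[0,0,0],0],[[0,0,-30],[0,0,0],0],[[0,0,-5],[0,0,0],0]]'; python3 - <<'E'
from h import *
st(); import pickle
c=cam('wrist'); save(c,'w18'); pickle.dump(c,open('w18.pkl','wb'))
E
```

```text
time_s: 19.15
tool_pos: [505.6, -229.8, 24.0]
orientation: [-3.14, 0.004, 3.002]
ft_force: [-0.6, -0.3, -1.2]
grip_width: 13.1
t 19.15 pos [ 505.6 -229.8   24. ] rpy [-179.93    0.25  172.03] F [-0.6 -0.3 -1.2] M [ 0.01  0.01 -0.  ] w 13.1 j6 -0.29
time_s: 19.77
tool_pos: [504.5, -229.4, 122.2]
orientation: [-3.141, 0.003, 3.002]
ft_force: [0.1, -0.6, -1.5]
grip_width: 13.1
t 19.775 pos [ 504.5 -229.4  122.2] rpy [-1.7995e+02  1.7000e-01  1.7203e+02] F [ 0.1 -0.6 -1.5] M [ 0.01 -0.04 -0.03] w 13.1 j6 -0.29
```

View pics/w18.png

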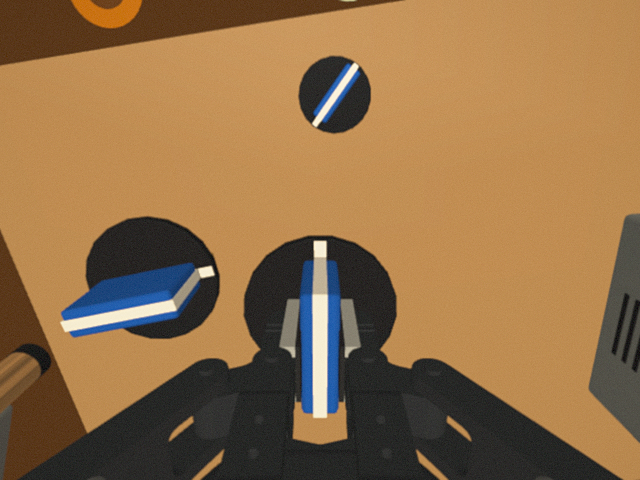

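```bash
python3 - <<'E'
from h import *
import pickle
c=pickle.load(open('w18.pkl','rb')); T=toolT()
a,b=pt(c,320,295,T[2,3]+28.5),pt(c,320,416,T[2,3]+28.5)
m=(a+b)/2; print(np.linalg.norm(a-b),(np.linalg.inv(T)@np.r_[m,1]).round(2),m)
l,r=pt(c,244.5,303,T[2,3]-5.5),pt(c,396,303,T[2,3]-5.5); print(np.linalg.norm(l-r))
t=pt(c,320,236,T[2,3]-5.5); print('front of disc tool',(np.linalg.inv(T)@np.r_[t,1]).round(2))
go([604.6,45.9,150],175); st()
E
```

```text
50.368534229004254 [ -0.29   0.09 -28.5    1.  ] [ 504.50435143 -229.17542802  150.17502618]
66.00457957112701
front of disc tool [34.79  0.04  5.42  1.  ]
shift [-61.3 286.4 -28.4] rot [-0.04  0.13 -2.97]
t 19.825 pos [ 504.3 -229.2  121.7] rpy [-1.7997e+02  1.3000e-01  1.7203e+02] F [-0.6  0.1 -0.9] M [ 0.03 -0.02  0.03] w 12.9 j6 -0.29
```

```bash
python3 -m crank '[[[0,20,-25],[0,0,0],0],[[-10,50,-20],[0,0,-1],0],[[-15,55,0],[0,0,-1],0],[[-15,55,0],[0,0,-1],0],[[-12,55,0],[0,0,0],0]]'; python3 -c "
from h import *
st(); go([604.6,45.9,150],175)"
```

```text
time_s: 20.45
tool_pos: [582.4, 1.7, 162.7]
orientation: [-3.141, -0.004, 3.05]
ft_force: [0.6, -0.3, -1.6]
grip_width: 13.1
t 20.45 pos [582.4   1.7 162.7] rpy [-179.98   -0.2   174.73] F [ 0.6 -0.3 -1.6] M [-0.06 -0.08 -0.  ] w 13.1 j6 0.09
shift [-18.1  46.   12.7] rot [-0.01 -0.2  -0.27]
```

```bash
python3 -m crank '[[[-8,25,0],[0,0,0],0],[[-5,10,5],[0,-0.2,-0.3],0],[[0,0,0],[0,0,0],0],[[0,0,0],[0,0,0],0]]'; python3 -c "
from h import *
st(); go([604.6,45.9,122],175)"
```

```text
time_s: 20.95
tool_pos: [597.7, 38.5, 153.3]
orientation: [-3.14, -0.005, 3.059]
ft_force: [0.0, -0.0, -0.9]
grip_width: 12.9
t 20.95 pos [597.7  38.5 153.3] rpy [-179.94   -0.29  175.26] F [ 0.  -0.  -0.9] M [-0.01 -0.02 -0.01] w 12.9 j6 0.15
shift [-6.4  8.  31.2] rot [-0.06 -0.29  0.26]
```

```bash
python3 -m crank '[[[-6.5,8,15],[0,-0.3,0.3],0],[[0,0,0],[0,0,0],0],[[0,0,7],[0,0,0],0],[[0,0,0],[0,0,0],0]]'; python3 - <<'E'
from h import *
st(); go([604.6,45.9,122],175)
c=cam('side'); save(c,'side19',(240,150,400,270),4.9)
c=cam('scene'); save(c,'scene19',(280,180,400,270),6.5)
c=cam('wrist'); save(c,'w19')
E
```

```text
time_s: 21.45
tool_pos: [604.7, 44.1, 129.5]
orientation: [-3.14, 0.0, 3.05]
ft_force: [-0.4, -0.5, -0.9]
grip_width: 13.1
t 21.45 pos [604.7  44.1 129.5] rpy [-1.7992e+02  1.0000e-02  1.7477e+02] F [-0.4 -0.5 -0.9] M [-0.02 -0.05  0.02] w 13.1 j6 0.16
shift [0.3 1.8 7.5] rot [-0.08  0.01 -0.23]
```

View pics/side19.png

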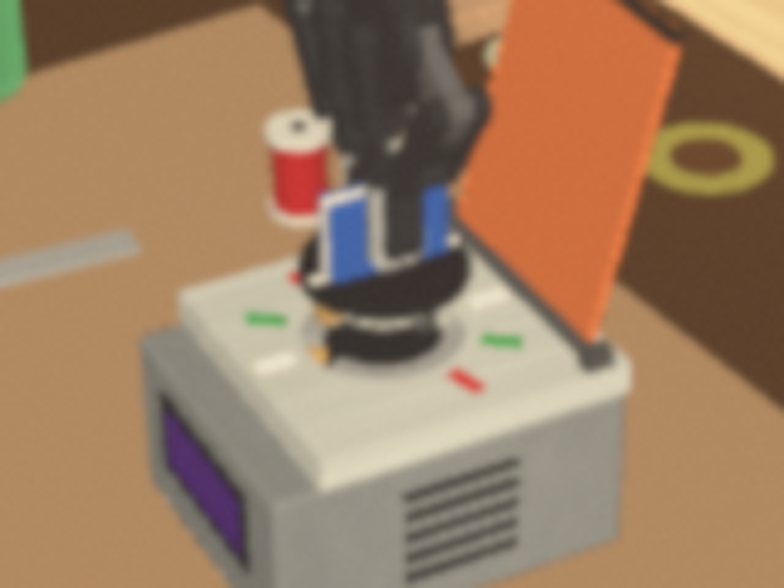

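View pics/w19.png

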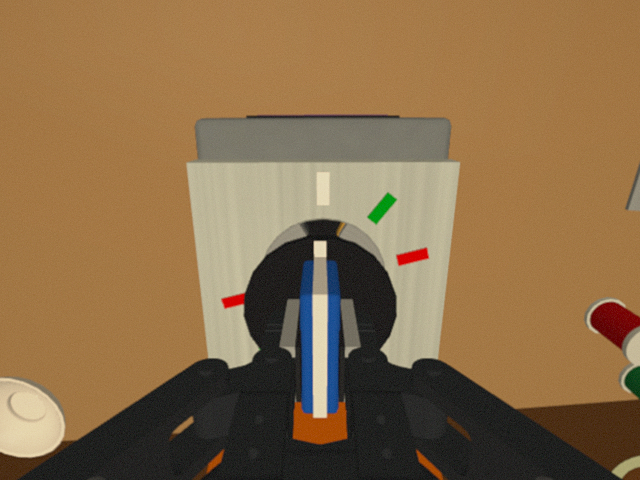

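```bash
python3 -m crank '[[[0.3,1.8,0],[0,0,-0.2],0],[[0,0,0],[0,0,0],0],[[0,0,8],[0,0,0],0],[[0,0,0],[0,0,0],0]]'; python3 - <<'E'
from h import *
st(); go([604.6,45.9,101.5],175)
c=cam('wrist'); save(c,'w20',(160,100,480,340),2.4)
c=cam('side'); save(c,'side20',(270,180,350,240),9.8)
E
```

```text
time_s: 22.1
tool_pos: [605.3, 46.3, 122.2]
orientation: [-3.141, 0.002, 3.054]
ft_force: [0.3, 0.0, -1.2]
grip_width: 13.1
t 22.1 pos [605.3  46.3 122.2] rpy [-1.7994e+02  1.2000e-01  1.7500e+02] F [ 0.3  0.  -1.2] M [0.02 0.03 0.  ] w 13.1 j6 0.16
shift [ 0.7 -0.4 20.7] rot [-0.06  0.12  0.  ]
```

View pics/side20.png

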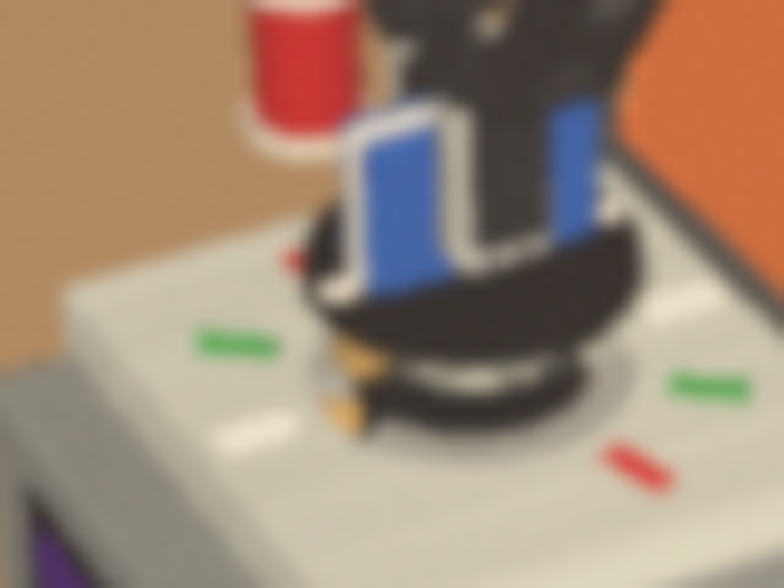

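View pics/w20.png

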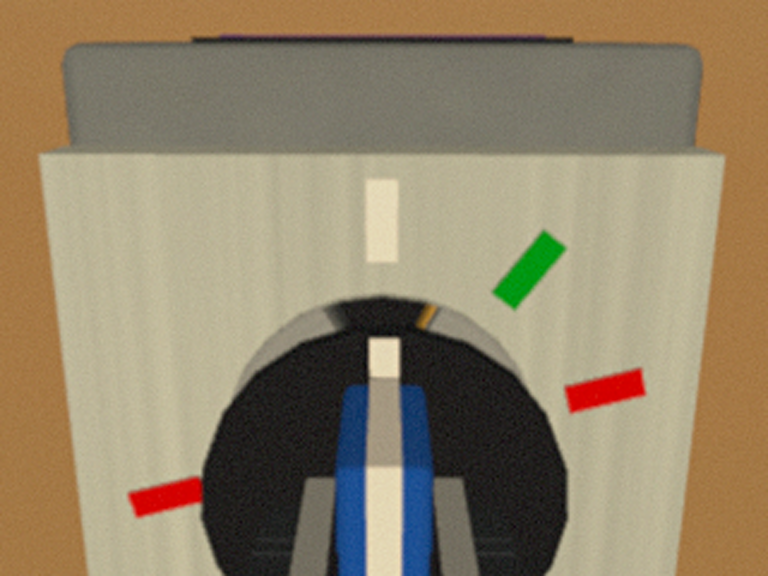

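The bar lines up with the white mark to within about 1 px. I'll insert in steps.

```bash
python3 -m crank '[[[0.6,-0.3,6],[0,0,0],0],[[0,0,0],[0,0,0],0],[[0,0,4],[0,0,0],0],[[0,0,0],[0,0,0],0]]'; python3 - <<'E'
from h import *
st(); go([604.6,45.9,101.5],175)
E
```

```text
time_s: 22.7
tool_pos: [605.0, 45.9, 112.2]
orientation: [-3.141, 0.003, 3.054]
ft_force: [0.1, -0.2, -0.3]
grip_width: 13.1
t 22.7 pos [605.   45.9 112.2] rpy [-179.95    0.18  174.99] F [ 0.1 -0.2 -0.3] M [-0.01  0.04  0.08] w 13.1 j6 0.16
shift [ 0.5 -0.1 10.7] rot [-0.05  0.18 -0.01]
```

```bash
python3 -m crank '[[[0.3,0,4],[0,0,0],0],[[0,0,0],[0,0,0],0],[[0,0,4],[0,0,0],0],[[0,0,0],[0,0,0],0]]'; python3 - <<'E'
from h import *
st(); go([604.6,45.9,101.5],175)
E
```

```text
time_s: 23.2
tool_pos: [604.8, 46.0, 103.7]
orientation: [-3.141, 0.003, 3.054]
ft_force: [-0.3, -0.6, -1.5]
grip_width: 13.5
t 23.2 pos [604.8  46.  103.7] rpy [-179.95    0.18  175.  ] F [-0.3 -0.6 -1.5] M [-0.01  0.03  0.  ] w 13.5 j6 0.16
shift [ 0.2 -0.1  2.2] rot [-0.05  0.18 -0.  ]
```

In with no contact force; the foot is at about 80. I'll seat it.

```bash
python3 -m crank '[[[0.2,0,2],[0,0,0],0],[[0,0,0],[0,0,0],0]]'; python3 - <<'E'
from h import *
st()
E
python3 -m crank '[[[0,0,1],[0,0,0],0],[[0,0,0],[0,0,0],0]]'; python3 - <<'E'
from h import *
st()
c=cam('side'); save(c,'side21',(270,180,350,240),9.8)
E
```

```text
time_s: 23.45
tool_pos: [604.7, 46.0, 101.7]
orientation: [-3.141, 0.003, 3.054]
ft_force: [-0.7, -0.5, -1.4]
grip_width: 12.7
t 23.45 pos [604.7  46.  101.7] rpy [-179.95    0.2   175.  ] F [-0.7 -0.5 -1.4] M [-0.04 -0.02  0.04] w 12.7 j6 0.16
time_s: 23.7
tool_pos: [604.9, 46.1, 101.6]
orientation: [-3.141, 0.004, 3.054]
ft_force: [-0.2, 0.2, -0.4]
grip_width: 12.8
t 23.7 pos [604.9  46.1 101.6] rpy [-179.96    0.25  175.  ] F [-0.2  0.2 -0.4] M [ 0.04 -0.01 -0.07] w 12.8 j6 0.16
```

View pics/side21.png

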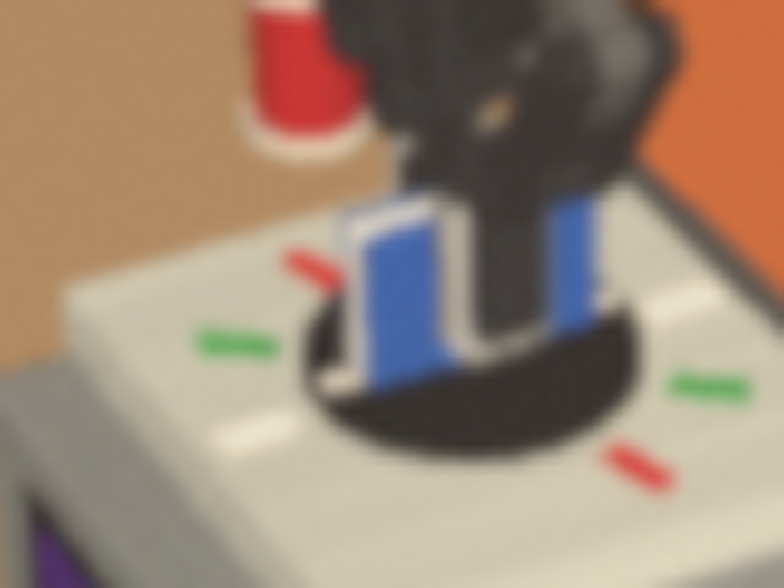

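```bash
python3 -m crank '[[[0,0,0],[0,0,4],0],[[0,0,0],[0,0,5],0],[[0,0,0],[0,0,5],0],[[0,0,0],[0,0,5],0],[[0,0,0],[0,0,0],0]]'; python3 - <<'E'
from h import *
st(); go([604.7,46,101.6],137.4)
E
```

```text
time_s: 24.38
tool_pos: [604.7, 45.7, 101.5]
orientation: [-3.142, 0.004, 2.713]
ft_force: [-1.3, 0.3, 0.9]
grip_width: 13.3
t 24.375 pos [604.7  45.7 101.5] rpy [-180.      0.25  155.47] F [-1.3  0.3  0.9] M [-0.    0.31  0.03] w 13.3 j6 0.5
shift [ 0.2  0.3 -0.1] rot [ 0.04  0.25 18.07]
```

```bash
python3 -m crank '[[[0,0,0],[0,0,5],0],[[0,0,0],[0,0,5],0],[[0,0,0],[0,0,3],0],[[0,0,0],[0,0,0],0]]'; python3 - <<'E'
from h import *
st(); go([604.7,46,101.6],137.4)
c=cam('wrist'); save(c,'w22',(160,60,480,300),2.4)
c=cam('side'); save(c,'side22',(270,180,350,240),9.8)
E
```

```text
time_s: 24.88
tool_pos: [604.7, 45.6, 101.5]
orientation: [3.141, 0.004, 2.489]
ft_force: [-1.1, -0.3, 1.3]
grip_width: 13.1
t 24.875 pos [604.7  45.6 101.5] rpy [179.96   0.25 142.63] F [-1.1 -0.3  1.3] M [-0.03  0.32  0.01] w 13.1 j6 0.73
shift [ 0.2  0.3 -0.1] rot [0.05 0.24 5.23]
```

View pics/w22.png

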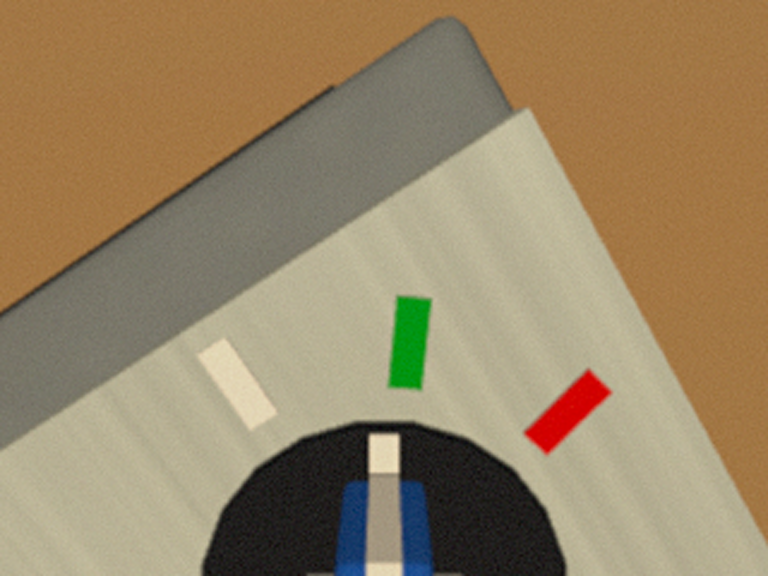

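View pics/side22.png

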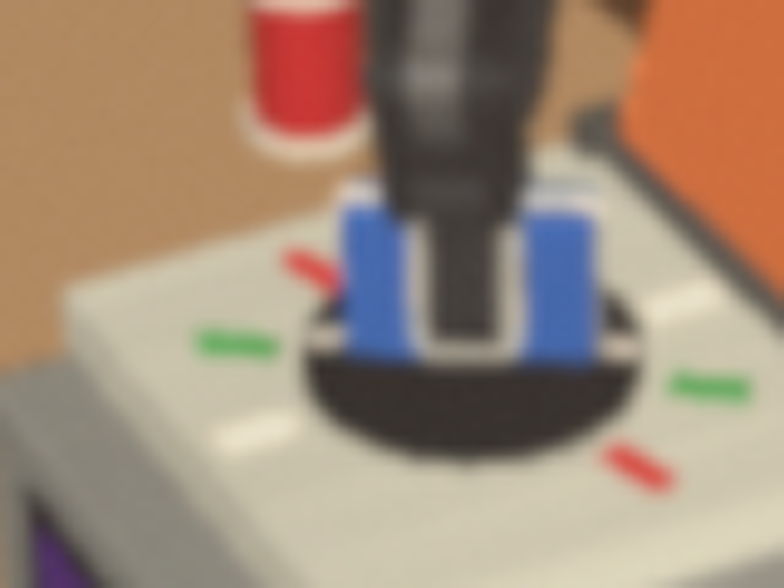

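The cap has turned with the gripper by about 32°. The green mark is about 5° further on.

```bash
python3 -m crank '[[[0,0,0],[0,0,3],0],[[0,0,0],[0,0,2],0],[[0,0,0],[0,0,0],0]]'; python3 - <<'E'
from h import *
st(); go([604.7,46,101.6],137.4)
c=cam('wrist'); save(c,'w23',(160,60,480,300),2.4)
st()
E
```

```text
time_s: 25.35
tool_pos: [604.7, 45.6, 101.5]
orientation: [3.14, 0.004, 2.404]
ft_force: [-1.1, 0.2, 2.2]
grip_width: 13.0
t 25.35 pos [604.7  45.6 101.5] rpy [179.94   0.25 137.77] F [-1.1  0.2  2.2] M [-0.04  0.38  0.08] w 13.0 j6 0.81
shift [ 0.3  0.3 -0.1] rot [0.06 0.25 0.37]
t 25.4 pos [604.7  45.6 101.5] rpy [179.94   0.25 137.79] F [-1.8  0.1  1. ] M [-0.07  0.33  0.07] w 13.0 j6 0.81
```

View pics/w23.png

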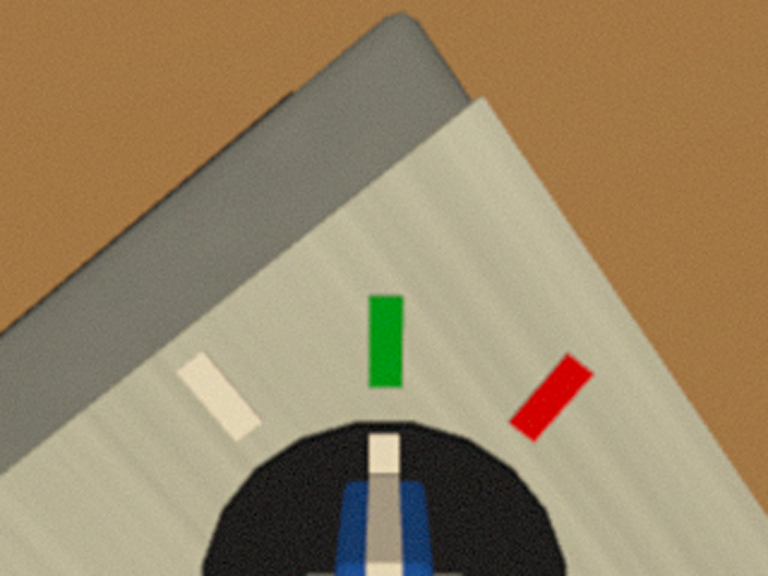

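The bar now points at the green mark: bar x=384 against mark x=386 in the crop. One whole-bench check before handing in.

```bash
python3 - <<'E'
from h import *
c=cam('scene'); save(c,'scene24'); st()
E
```

```text
t 25.45 pos [604.8  45.6 101.5] rpy [179.94   0.25 137.79] F [-0.9 -0.1  1.9] M [0.01 0.35 0.05] w 13.1 j6 0.81
```

View pics/scene24.png

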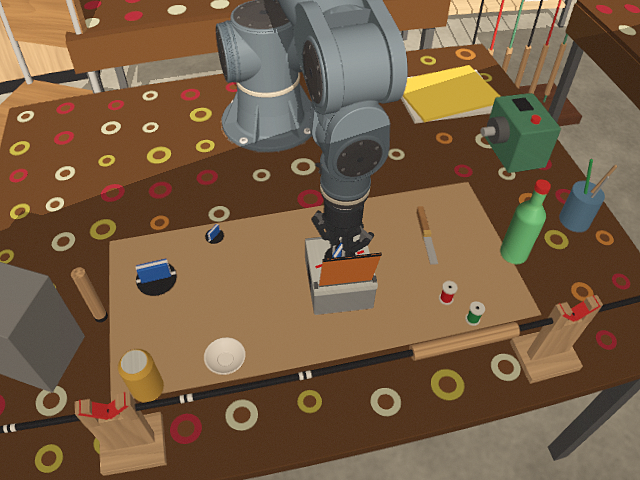

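The cover is up, the blade is on the table at (427,235), and the other objects look to be where they started. The held angle is steady, so I'm handing in.

```bash
python3 -c "
from h import *
robot.close_job(); st()"
```

```text
the job is handed in; nothing more can be done
the job is handed in; nothing more can be done
```

I levered the orange cover open with the blade tip in its slot, pushing it back to about 104° (1.8 rad, estimated from the side picture and tip position). I then laid the blade flat on the table, about 5 mm from where it had been. I fitted the medium cap (68 mm disc) into the socket, turned it clockwise to the green marks, and handed in at about 25.5 s with the arm still holding it.

**Last checks:**
- **Angle:** the tool had turned 37.2° from the insert position, against 37.5° wanted. The bar lined up with the green mark to within about 0.5° in the wrist picture, and the angle held steady over the last readings.
- **Cap seated:** the disc rests on the deck, with the tool at 101.5 mm, the expected seated height.
- **Forces:** readings stayed within about 2 N.
- **Bench:** the other objects looked unmoved in the last scene picture.

**What disagreed or went wrong:**
- My first close on the blade handle was too high and off by a few mm, so I opened and gripped again properly. This nudged the handle a few mm sideways on the table.
- The fixed cameras disagreed with the wrist camera by about 3 to 7 mm. I trusted the wrist camera, and the slot and socket fits agreed with it.

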